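# Balance the canister bar on the knife edge and mark it with the hanging clip

## Task

In this field kitchen, find where the canister bar must be hung: slide it along through the saddle of the knife-edge stand, without lifting it out of the saddle and without pressing hard, until, let go, it stays level by itself with both canisters clear of the board. Then mark that point by setting the hanging clip astride the bar right above the knife edge, and leave the bar balanced, level and untouched with the clip seated on it. Do not disturb the tub, the plates or the bottle.

Things in the scene. Friction and masses are not known exactly. Their poses are not given: they have to be found in the camera images.
- edge (a point): Point right above the knife edge of the fixed stand, on the saddle's floor, 136 mm above the table. The saddle, a flat channel 30 mm long (y), rocks about the knife edge (along this point's x, 6 mm below this point) with slight friction, up to 0.3 rad. The bar lies in it along y, between two cheeks 20 mm apart inside, each 6 mm thick, rising 8 mm above the floor.
- bar_mid (a point): Centre of the loose aluminium bar: 14 mm wide (x), 360 mm long (y), 20 mm high (z up). It starts in the saddle, its centre 55 to 85 mm toward the edge point's -y, tipped down on that side. Its balance point (hidden, differs each time) lies within 38 mm of its centre, either way.
- clip_mid (a point): Centre (21 mm above its feet) of the loose dark steel hanging clip, 30 g, 42 mm high, standing upright on the board. Below, a saddle (inverted U, 26 mm wide in x, 20 mm long in y, legs 9 mm long, 18 mm apart inside) to straddle the bar, y along the bar; seated, this point is 12 mm above the bar's top. Above, a bail to grip, 26 mm (x) by 10 mm (y), 14 to 42 mm above the feet.
- bar: The bar with two closed steel canisters fixed under it at y = +-140 mm: neck 22 mm long, 12 mm thick, then a can 44 mm in diameter down to 99 mm below the bar. 0.4 to 0.7 kg in all; its mass centre is about 37 mm below the knife edge, so near balance it settles at a small tilt; farther off the heavy canister rests on the board, 22 mm down. Origin: centre of the bar's underside.
- stand: The fixed knife-edge stand with its rocking saddle; origin at its foot on the board, 121 mm below the saddle's floor, axes as edge. Column 34 mm (x) by 16 mm (y); saddle 32 mm wide (x).
- board: Fixed green chopping board under the stand, 300 mm (x) by 520 mm (y), 15 mm thick, the stand at its centre; origin at the centre of its underside.
- clip: The hanging clip; origin between its feet, axes as clip_mid.
- tub: Bystander: white lidded tub, 76 x 106 x 48 mm, on the board's far side; origin at the centre of its underside.
- plates: Bystander: stack of paper plates, 190 mm across, 45 mm high, on the table; origin at the centre of its underside.
- bottle: Bystander: bottle of 64 mm diameter and 190 mm height on the table; origin at the centre of its underside.

How it is judged:
By the outcome, as a careful person would: the job done as asked, in the order asked, and still so for the second after the job is handed in, with the robot touching nothing.
It also fails if it takes over 72 s, if anything falls off the work surface, if the arm or the gripper's body presses on something with over 40 N, if the wrist force passes 120 N, or if a joint passes its speed limit or range.

## Robot

A 7-joint arm with a two-finger parallel gripper is mounted at the origin on the work surface. World frame = base frame: x ahead of the robot, y to its left, z up, the work surface at z = 0. Lengths are in m, angles in rad, forces in N, time in s.
With the tool pointing down it reaches from about 0.425 to 0.925 m from the base axis. Payload 6.8 kg.
Tool frame: the origin (TCP) lies on the centre line of the jaws, within the pads' length; the fingertips stand 19 mm ahead of it and the grasp point (between the pads) is the TCP (tcp_to_tips is the distance from the TCP to the fingertips, in m); x points along the fingers, y is the direction in which the jaws open and shut, and the axes are right-handed (so a half turn about x gives the same grasp; the last joint's range is limited). The gripper opens to 85 mm and grips with 20 to 120 N. Pads are 22 mm wide; open, the fingers measure 114 mm over their backs; the gripper's body (76 mm by 85 mm) begins 54 mm behind the grasp point. The pads swing forward as they close: fully open they stand 13 mm farther back than shut.
Start: joints at [-1.347, 0.477, 0.022, 1.555, -0.011, 1.109, -0.083], TCP at [0.22, 0.638, 0.25] pointing down, gripper open.
Joint ranges: [-2.96, 2.96], [-0.34, 2.1], [-1.41, 1.46], [0.24, 2.44], [-1.37, 4.51], [0.17, 1.92], [-2.96, 2.96]. Speed limits (rad/s): [2.39, 2.39, 3.14, 3.14, 3.14, 3.14, 3.14].

## Interface

Orientations are given as a unit quaternion [w, x, y, z].
In Python, from station import get_obs, read_camera, hand_in, spot_in, cut_out, tcp_to_tips gives the robot as it stands.
- The arm moves only by the shell command python3 -m jog 'ROWS' [FORCE]. ROWS is JSON, a list of rows, each an object of numbers: "gripper": the closure, from 0 (fully open) to 1 (shut); "dx", "dy", "dz": the shift along the world's x, y, z in m; "rx", "ry", "rz": the turn, a rotation vector about the world's x, y, z in degrees. In form: [{"gripper": .., "dx": .., "dy": .., "dz": .., "rx": .., "ry": .., "rz": ..}, ...]. A call has 1 to 10 rows; each row is the pose to reach, as a shift and turn from the pose commanded when the call began; what a row does not reach only later rows make up. A row lasts 1/10 s, in which the tool goes at most 50 mm and 8.59 degrees, less where a joint would pass 70% of its speed; a pose out of reach is approached as far as the arm can. A call with a gripper value outside its range is refused whole. The fingers move at their own pace and stop on an object; FORCE is the grip in N (left out, the last holds). Time passes only in rows, so rows that repeat a pose let the fingers close. It gives the time, the measured TCP pose, the force and the opening at its end, in the units of the state.
- get_obs(): the state, without advancing time (a new reading comes with each control period).
- read_camera(name): name is "side" or "top"; returns a dict with "pixels" (480x640x3 uint8, blue, green, red), "range_z" (480x640 float32, m along the optical axis (not along the pixel's ray), 0 where there is no reading), "camera_matrix" (3x3 intrinsics, pixels), "cam_to_world" (4x4, takes a point from camera to world coordinates). Camera axes: x right, y down, z forward; pixel columns grow to the right and rows downward; lengths in m; the calibration is good to about 2 mm. A picture is of the moment at which its call begins.
- hand_in(): hands the job in, once; it reports no verdict.
Trained networks look in the newest picture that a camera, given by its name, has taken for a name from the list of things; names that differ only in an ending like _2 or _b are one class to them, and where a whole thing is asked for, a point or a joint stands for the part that bears it (a point fixed in the world has none). Each returns a list of dicts, best first, with "conf" (0 to 1); they miss things now and then, are a little off and sometimes report something else, mostly with a low value. They report only what shows in the picture. A call takes as long as a camera call.
- spot_in(camera, label): "box" ([centre column, centre row, width, height] in pixels, round what is visible of it).
- cut_out(camera, label): "mask" (480x640 bool, what is visible of it) and "box" ([centre column, centre row, width, height] in pixels, round what is visible of it).
The state is a dict: "t": time; "q": joint angles; "joint_vel": joint speeds; "joint_torque": joint torques, N m; "eef_pos": TCP position; "tool_rot": TCP orientation; "contact_force": force on the tool from outside, world axes, zero at the start; "torque": the same for the moment, N m; "gripper_width": opening from 0.0 (shut) to 1.0 (fully open).
Only numpy, scipy, OpenCV 4.12 (cv2) and the standard library are available. Lean on these libraries where they do the work, as an engineer would, in place of code of your own. Each camera call takes 0.05 s, during which the arm holds its last target. There are 200 camera calls.

## Working session

There is one attempt and no reset: what is moved stays moved. The work goes in short steps, Python scripts to look and compute and a shell command to move; the robot and the scene stay as the last step left them, time stands still between calls to the robot, and variables do not carry over. Pictures are saved under pics/ and viewed, about 8 in all and at most 12, crops included, and the job is handed in when it is done.

```bash
mkdir -p pics; ls
cat > h.py <<'E'
from station import *
import numpy as np, cv2
def snap(c,fn=None):
    d=read_camera(c)
    if fn: cv2.imwrite('pics/'+fn,d['pixels'])
    return d
def pts(d,mask):
    z=d['range_z']; m=mask&(z>0); v,u=np.nonzero(m); K=d['camera_matrix']; zz=z[m]
    P=np.c_[(u-K[0,2])*zz/K[0,0],(v-K[1,2])*zz/K[1,1],zz,np.ones(len(zz))]
    return (P@d['cam_to_world'].T)[:,:3]
E
python3 - <<'E'
from h import *
o=get_obs();print(o['t'],o['eef_pos'],o['tool_rot'],o['contact_force'],o['gripper_width'],tcp_to_tips)
ims=[]
for c in ['side','top']:
    d=snap(c);ims.append(d['pixels']);print(c,d['cam_to_world'].round(3).tolist(),d['camera_matrix'][0,0])
    for l in ['bar','stand','clip','board','tub','plates','bottle']:
        r=cut_out(c,l)
        for q in r[:2]:
            p=pts(d,q['mask'])
            print(l,round(q['conf'],2),np.round(q['box']),len(p), np.percentile(p,[3,50,97],axis=0).round(3).tolist() if len(p) else'')
    for l in ['edge','bar_mid','clip_mid']:
        print(l,[(round(q['conf'],2),np.round(q['box'],1).tolist()) for q in spot_in(c,l)[:2]])
cv2.imwrite('pics/a.png',cv2.resize(np.vstack(ims),(533,800))[:,:] if 0 else cv2.resize(np.hstack(ims),(800,300)))
cv2.imwrite('pics/side0.png',ims[0]);cv2.imwrite('pics/top0.png',ims[1])
E
```

```text
pics
0.0 [0.21968453 0.63767658 0.24935428] [ 0.69733815  0.11613891  0.69746462 -0.11736423] [ 0.7309167  -0.24875818 -0.11094086] 1.0016277616567268 0.019
side [[-1.0, 0.008, 0.023, 0.568], [-0.013, 0.602, -0.799, 1.001], [-0.021, -0.799, -0.601, 0.84], [0.0, 0.0, 0.0, 1.0]] 523.4067450484902
bar 0.65 [306. 238.  34. 111.] 1665 [[0.571, -0.132, 0.027], [0.605, 0.134, 0.111], [0.655, 0.18, 0.165]]
stand 0.71 [310. 263.  42.  57.] 563 [[0.56, 0.053, 0.02], [0.619, 0.085, 0.025], [0.647, 0.114, 0.143]]
clip 0.54 [352. 253.   7.  16.] 155 [[0.491, -0.021, 0.015], [0.504, 0.018, 0.033], [0.515, 0.025, 0.058]]
board 0.81 [322. 295. 164. 167.] 17000 [[0.44, -0.151, 0.01], [0.58, 0.183, 0.015], [0.738, 0.337, 0.019]]
tub 0.8 [264. 253.  34.  43.] 1222 [[0.68, -0.037, 0.024], [0.716, 0.036, 0.062], [0.753, 0.063, 0.066]]
plates 0.73 [340. 440. 114.  81.] 8207 [[0.462, 0.438, 0.042], [0.546, 0.517, 0.045], [0.63, 0.574, 0.048]]
bottle 0.81 [328. 138.  15.  60.] 980 [[0.532, -0.493, 0.009], [0.562, -0.472, 0.09], [0.591, -0.46, 0.188]]
edge [(0.63, [312.0, 262.5, 40.0, 65.2])]
bar_mid [(0.86,
[... 721 characters left out ...]
.015], [0.746, 0.32, 0.023]]
board 0.34 [305. 283.   3.  10.] 71 [[0.492, 0.005, 0.022], [0.503, 0.014, 0.051], [0.517, 0.022, 0.063]]
tub 0.66 [310. 205.  38.  31.] 1060 [[0.683, -0.043, 0.024], [0.719, 0.007, 0.062], [0.759, 0.058, 0.07]]
plates 0.66 [307. 284.   6.   5.] 57 [[0.492, 0.005, 0.024], [0.505, 0.014, 0.053], [0.515, 0.022, 0.063]]
plates 0.58 [126. 266.  69.  71.] 3818 [[0.464, 0.433, 0.027], [0.545, 0.516, 0.045], [0.629, 0.602, 0.052]]
bottle 0.56 [493. 268.  40.  25.] 731 [[0.533, -0.512, 0.012], [0.557, -0.481, 0.124], [0.588, -0.463, 0.192]]
edge [(0.72, [286.0, 248.0, 27.6, 31.2])]
bar_mid [(0.63, [308.6, 243.3, 133.9, 35.7])]
clip_mid [(0.57, [306.1, 284.6, 4.8, 14.1])]
```

Run:
```python
from h import *
for c in ['side','top']:
    d=snap(c); P=pts(d,np.ones((480,640),bool))
    b=P[(abs(P[:,2]-.015)<.004)&(abs(P[:,0]-.59)<.2)&(abs(P[:,1]-.08)<.32)]
    m=cut_out(c,'board')[0]; q=pts(d,m['mask']);q=q[abs(q[:,2]-.015)<.006]
    print(c,'board',cv2.minAreaRect(q[:,:2].astype(np.float32)))
    # bar top: points above 0.12 near
    q=P[(P[:,2]>.115)&(P[:,2]<.2)&(abs(P[:,0]-.6)<.08)&(abs(P[:,1]-.03)<.23)]
    print('bar',len(q),cv2.minAreaRect(q[:,:2].astype(np.float32)))
    for y in np.arange(-.19,.24,.03):
        s=q[abs(q[:,1]-y)<.006]
        if len(s): print(round(y,3),len(s),np.median(s,0).round(4),s[:,0].min().round(3),s[:,0].max().round(3),s[:,2].max().round(3))
    q=P[(P[:,2]>.024)&(P[:,2]<.075)&(abs(P[:,0]-.503)<.03)&(abs(P[:,1]-.01)<.04)]
    print('clip',len(q),q.mean(0),q.min(0),q.max(0),cv2.minAreaRect(q[:,:2].astype(np.float32)))
s=cv2.imread('pics/side0.png')[170:350,220:400];t=cv2.imread('pics/top0.png')[180:320,180:400]
cv2.imwrite('pics/b.png',np.vstack([cv2.resize(s,(300,300),interpolation=2),]) )
o=np.zeros((540,800,3),np.uint8);s=cv2.resize(s,(400,400),interpolation=2);t=cv2.resize(t,(400,255),interpolation=2);o[:400,:400]=s;o[:255,400:]=t
cv2.imwrite('pics/b.png',o)
```

```text
side board ((0.6032941937446594, 0.07535842061042786), (0.3006356656551361, 0.5258849263191223), 10.321855545043945)
bar 927 ((0.6220879554748535, 0.0084686279296875), (0.040833696722984314, 0.36031898856163025), 12.472710609436035)
-0.16 13 [ 0.647  -0.1577  0.1328] 0.639 0.653 0.135
-0.13 16 [ 0.6432 -0.1305  0.1356] 0.636 0.649 0.139
-0.1 19 [ 0.6395 -0.0982  0.1387] 0.629 0.643 0.141
-0.07 12 [ 0.6307 -0.0706  0.1415] 0.624 0.638 0.144
-0.04 24 [ 0.6273 -0.0406  0.1451] 0.618 0.633 0.148
-0.01 19 [ 0.6216 -0.011   0.1478] 0.614 0.627 0.15
0.02 21 [0.6161 0.02   0.15  ] 0.607 0.621 0.153
0.05 24 [0.6107 0.0499 0.1539] 0.602 0.616 0.155
0.08 81 [0.6084 0.082  0.1436] 0.586 0.62 0.158
0.11 29 [0.5983 0.1081 0.1589] 0.592 0.605 0.162
0.14 50 [0.5976 0.1404 0.1507] 0.571 0.609 0.165
0.17 55 [0.5898 0.1675 0.1215] 0.579 0.605 0.169
clip 135 [0.50333937 0.01714187 0.04180316] [0.49099834 0.00386031 0.02440763] [0.51555369 0.03013053 0.061108  ] ((0.503275990486145, 0.016994964331388474), (0.02455388754606247, 0.02627093717455864), 0.011508370749652386)
top board ((0.6056961417198181, 0.
[... 329 characters left out ...]
 0.1363] 0.63 0.646 0.145
-0.07 25 [ 0.6324 -0.0707  0.1405] 0.625 0.639 0.154
-0.04 27 [ 0.6267 -0.0415  0.1418] 0.619 0.636 0.15
-0.01 31 [ 0.6205 -0.0098  0.1482] 0.614 0.629 0.156
0.02 26 [0.6147 0.0192 0.1498] 0.609 0.624 0.156
0.05 33 [0.6093 0.0505 0.1538] 0.603 0.617 0.16
0.08 64 [0.6013 0.0797 0.1456] 0.588 0.621 0.164
0.11 32 [0.5984 0.1102 0.1585] 0.592 0.607 0.169
0.14 57 [0.5885 0.1408 0.1259] 0.572 0.613 0.168
0.17 33 [0.588  0.1694 0.1621] 0.581 0.598 0.17
clip 82 [0.5030259  0.01265328 0.04219599] [ 0.47504848 -0.02592511  0.02402361] [0.52384683 0.04686264 0.06930334] ((0.49918657541275024, 0.010788369923830032), (0.04769238084554672, 0.0729948952794075), 1.5216615200042725)
```

View pics/b.png

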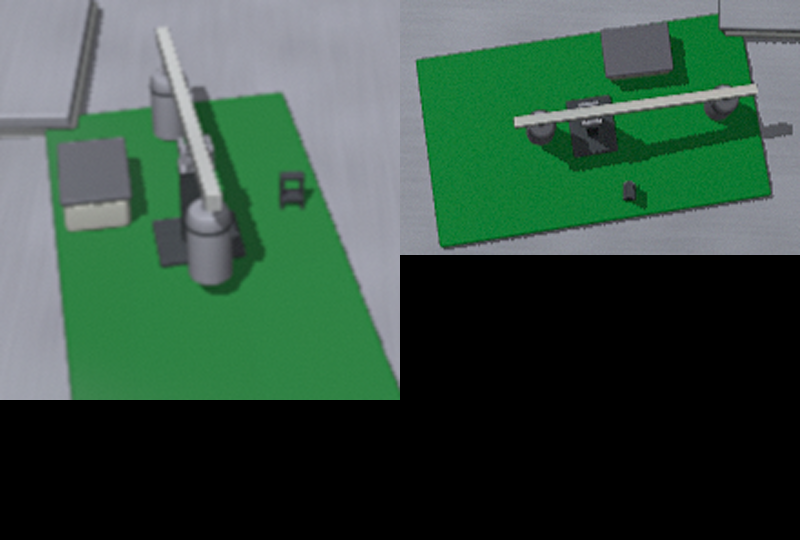

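View pics/a.png

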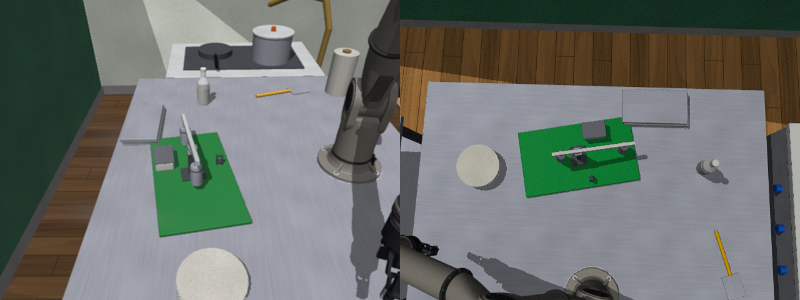

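```bash
python3 -m jog '[{"gripper":1,"dx":0.23,"dy":-0.43,"dz":0.02,"rz":15},{"gripper":1,"dx":0.23,"dy":-0.43,"dz":0.02,"rz":15},{"gripper":1,"dx":0.23,"dy":-0.43,"dz":0.02,"rz":15},{"gripper":1,"dx":0.23,"dy":-0.43,"dz":0.02,"rz":15},{"gripper":1,"dx":0.23,"dy":-0.43,"dz":0.02,"rz":15},{"gripper":1,"dx":0.23,"dy":-0.43,"dz":0.02,"rz":15},{"gripper":1,"dx":0.23,"dy":-0.43,"dz":0.02,"rz":15},{"gripper":1,"dx":0.23,"dy":-0.43,"dz":0.02,"rz":15},{"gripper":1,"dx":0.23,"dy":-0.43,"dz":0.02,"rz":15},{"gripper":1,"dx":0.23,"dy":-0.43,"dz":0.02,"rz":15}]' 20
python3 -m jog '[{"gripper":1,"dx":0.213,"dy":-0.427,"rz":14.3},{"gripper":1,"dx":0.213,"dy":-0.427,"rz":14.3},{"gripper":1,"dx":0.213,"dy":-0.427,"rz":14.3},{"gripper":1,"dx":0.213,"dy":-0.427,"rz":14.3},{"gripper":1,"dx":0.213,"dy":-0.427,"rz":14.3},{"gripper":1,"dx":0.213,"dy":-0.427,"rz":14.3},{"gripper":1,"dx":0.213,"dy":-0.427,"rz":14.3},{"gripper":1,"dx":0.213,"dy":-0.427,"rz":14.3},{"gripper":1,"dx":0.213,"dy":-0.427,"rz":14.3},{"gripper":1,"dx":0.213,"dy":-0.427,"rz":14.3}]'
python3 -c "
from station import *;o=get_obs();print(o['t'],o['eef_pos'],o['tool_rot'],o['contact_force'],o['gripper_width'])"
```

```text
1.3 [0.2198904  0.63822195 0.25032429] [ 0.69738832  0.11682904  0.69739885 -0.11677048] [-2.05089543 -0.67569644  0.09135195] 0.9994619501641901$[0]: bad value
$[0]: bad value
```

```bash
python3 -m jog '[{"gripper":1.0,"dx":0.0,"dy":-0.04,"dz":0.0,"rx":0.0,"ry":0.0,"rz":0.0}]' 20;python3 -m jog '[{"gripper":1.0,"dx":0.0,"dy":-0.04,"dz":0.0,"rx":0.0,"ry":0.0,"rz":8.0}]'
```

```text
t: 1.4
eef_pos: [0.2183, 0.6014, 0.2496]
tool_rot: [0.697, 0.116, 0.698, -0.115]
contact_force: [-0.5, -0.5, 0.5]
gripper_width: 0.859
t: 1.5
eef_pos: [0.2194, 0.5577, 0.2497]
tool_rot: [0.704, 0.067, 0.704, -0.067]
contact_force: [0.4, -0.1, 1.0]
gripper_width: 0.691
```

```bash
python3 -m jog '[{"gripper":1,"dx":0.04,"dy":-0.03,"dz":0,"rx":0,"ry":0,"rz":8},{"gripper":1,"dx":0.23,"dy":-0.36,"dz":0.02,"rx":0,"ry":0,"rz":16},{"gripper":1,"dx":0.23,"dy":-0.36,"dz":0.02,"rx":0,"ry":0,"rz":21},{"gripper":1,"dx":0.23,"dy":-0.36,"dz":0.02,"rx":0,"ry":0,"rz":21},{"gripper":1,"dx":0.23,"dy":-0.36,"dz":0.02,"rx":0,"ry":0,"rz":21},{"gripper":1,"dx":0.23,"dy":-0.36,"dz":0.02,"rx":0,"ry":0,"rz":21},{"gripper":1,"dx":0.23,"dy":-0.36,"dz":0.02,"rx":0,"ry":0,"rz":21},{"gripper":1,"dx":0.23,"dy":-0.36,"dz":0.02,"rx":0,"ry":0,"rz":21},{"gripper":1,"dx":0.23,"dy":-0.36,"dz":0.02,"rx":0,"ry":0,"rz":21},{"gripper":1,"dx":0.23,"dy":-0.36,"dz":0.02,"rx":0,"ry":0,"rz":21}]'
```

```text
t: 2.5
eef_pos: [0.4523, 0.1933, 0.2709]
tool_rot: [0.705, -0.059, 0.704, 0.058]
contact_force: [-0.4, -0.2, -0.1]
gripper_width: -0.002
```

```bash
python3 -m jog '[{"gripper":1,"dx":0.211,"dy":-0.412,"dz":0,"rx":0,"ry":0,"rz":0.8},{"gripper":1,"dx":0.211,"dy":-0.412,"dz":0,"rx":0,"ry":0,"rz":0.8},{"gripper":1,"dx":0.211,"dy":-0.412,"dz":0,"rx":0,"ry":0,"rz":0.8},{"gripper":1,"dx":0.211,"dy":-0.412,"dz":0,"rx":0,"ry":0,"rz":0.8},{"gripper":1,"dx":0.211,"dy":-0.412,"dz":0,"rx":0,"ry":0,"rz":0.8},{"gripper":1,"dx":0.211,"dy":-0.412,"dz":0,"rx":0,"ry":0,"rz":0.8},{"gripper":1,"dx":0.211,"dy":-0.412,"dz":0,"rx":0,"ry":0,"rz":0.8},{"gripper":1,"dx":0.211,"dy":-0.412,"dz":0,"rx":0,"ry":0,"rz":0.8},{"gripper":1,"dx":0.211,"dy":-0.412,"dz":0,"rx":0,"ry":0,"rz":0.8},{"gripper":1,"dx":0.211,"dy":-0.412,"dz":0,"rx":0,"ry":0,"rz":0.8}]' && python3 -m jog '[{"gripper":1,"dx":0,"dy":0,"dz":-0.05,"rx":0,"ry":0,"rz":0},{"gripper":1,"dx":0,"dy":0,"dz":-0.1,"rx":0,"ry":0,"rz":0},{"gripper":1,"dx":0,"dy":0,"dz":-0.147,"rx":0,"ry":0,"rz":0},{"gripper":1,"dx":0,"dy":0,"dz":-0.147,"rx":0,"ry":0,"rz":0}]'
python3 - <<'E'
from h import *
o=get_obs();print(o['eef_pos'],o['contact_force'],o['tool_rot'])
s=snap('side')['pixels'][100:340,200:420];t=snap('top')['pixels'][170:330,180:460]
cv2.imwrite('pics/c.png',np.hstack([cv2.resize(s,(367,400)),cv2.resize(t,(433,400))]))
E
```

```text
t: 3.5
eef_pos: [0.6615, -0.2194, 0.2699]
tool_rot: [0.704, -0.066, 0.704, 0.063]
contact_force: [-0.2, -0.4, -0.3]
gripper_width: -0.006
t: 3.9
eef_pos: [0.6565, -0.2102, 0.116]
tool_rot: [0.7, -0.065, 0.708, 0.069]
contact_force: [-0.5, 0.1, -0.4]
gripper_width: 0.003
[ 0.65645856 -0.21016809  0.11596111] [-0.5282814   0.08571904 -0.41366062] [ 0.6995247  -0.06507557  0.70828243  0.0690389 ]
```

View pics/c.png

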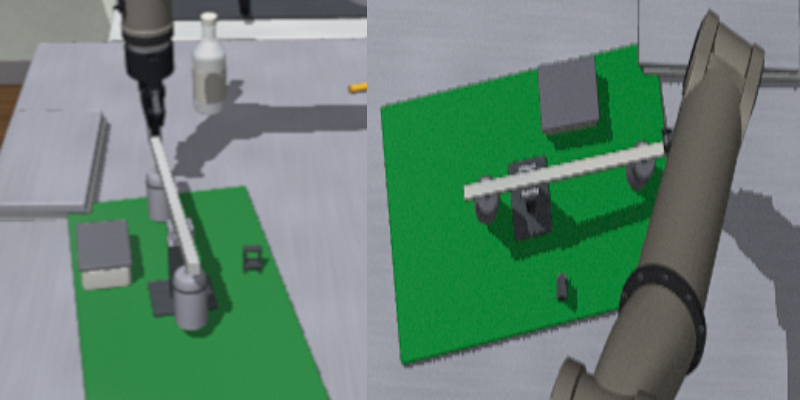

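```bash
python3 -m jog '[{"gripper":1,"dx":0,"dy":0,"dz":0,"rx":0,"ry":0,"rz":0},{"gripper":1,"dx":-0.0027,"dy":0.0148,"dz":0,"rx":0,"ry":0,"rz":0},{"gripper":1,"dx":-0.0045,"dy":0.0246,"dz":0,"rx":0,"ry":0,"rz":0}]'
python3 -m jog '[{"gripper":1,"dx":-0.0009,"dy":0.005,"dz":0,"rx":0,"ry":0,"rz":0},{"gripper":1,"dx":-0.0018,"dy":0.01,"dz":0,"rx":0,"ry":0,"rz":0},{"gripper":1,"dx":-0.0027,"dy":0.015,"dz":0,"rx":0,"ry":0,"rz":0},{"gripper":1,"dx":-0.0036,"dy":0.02,"dz":0,"rx":0,"ry":0,"rz":0},{"gripper":1,"dx":-0.0045,"dy":0.025,"dz":0,"rx":0,"ry":0,"rz":0},{"gripper":1,"dx":-0.0045,"dy":0.025,"dz":0,"rx":0,"ry":0,"rz":0}]'
cat >> h.py <<'E'
E0=np.array([.6050,.0755]);u=np.array([-.1795,.9838]);n=np.array([.9838,.1795])
def bar(c):
    d=read_camera(c);P=pts(d,np.ones((480,640),bool))
    w=P[:,:2]-E0; s=w@u; l=w@n
    k=(P[:,2]>.118)&(P[:,2]<.19)&(abs(l)<.012)&(abs(s)<.27)
    s,l,z=s[k],l[k],P[k,2]
    # top surface: robust line fit
    A=None;m=np.ones(len(s),bool)
    for i in range(12):
        f=np.polyfit(s[m],z[m],1);r=z-np.polyval(f,s);m=(r>-.006 if i<6 else abs(r)<.004)&(r<.008)
    g=np.polyfit(s[m],l[m],1)
    return dict(cam=c,n=int(m.sum()),tilt=round(float(f[0]),4),z0=round(float(f[1]),4),smin=round(float(np.percentile(s[m],.5)),4),smax=round(float(np.percentile(s[m],99.5)),4),lat=round(float(g[1]),4),yaw=round(float(g[0]),4))
def rep():
    for c in['side','top']:print(bar(c))
    o=get_obs();w=o['eef_pos'][:2]-E0;print('t',o['t'],'tcp',o['eef_pos'].round(4),'s,l',(w@u).round(4),(w@n).round(4),'F',o['contact_force'].round(1))
E
python3 -c "
from h import *;rep()"
```

```text
t: 4.3
eef_pos: [0.6574, -0.1876, 0.1255]
tool_rot: [0.705, -0.067, 0.703, 0.067]
contact_force: [0.8, 0.6, 1.2]
gripper_width: 0.001
t: 4.9
eef_pos: [0.6526, -0.1652, 0.1246]
tool_rot: [0.705, -0.067, 0.703, 0.066]
contact_force: [1.1, -3.6, 2.8]
gripper_width: 0.002
{'cam': 'side', 'n': 529, 'tilt': 0.1079, 'z0': 0.1565, 'smin': -0.2388, 'smax': 0.1287, 'lat': -0.0007, 'yaw': 0.0028}
{'cam': 'top', 'n': 449, 'tilt': 0.1163, 'z0': 0.1558, 'smin': -0.1873, 'smax': 0.1261, 'lat': 0.0008, 'yaw': 0.0033}
t 5.0 tcp [ 0.6524 -0.1652  0.1243] s,l -0.2453 0.0034 F [ 0.8 -5.2  3.2]
```

```bash
python3 -m jog '[{"gripper":1,"dx":-0.0009,"dy":0.005,"dz":0,"rx":0,"ry":0,"rz":0},{"gripper":1,"dx":-0.0018,"dy":0.01,"dz":0,"rx":0,"ry":0,"rz":0},{"gripper":1,"dx":-0.0022,"dy":0.012,"dz":0,"rx":0,"ry":0,"rz":0}]'
python3 -c "
from h import *;rep()"
python3 -m jog '[{"gripper":1,"dx":-0.0007,"dy":0.004,"dz":0,"rx":0,"ry":0,"rz":0},{"gripper":1,"dx":-0.0009,"dy":0.005,"dz":0,"rx":0,"ry":0,"rz":0}]'
python3 -c "
from h import *;rep()"
```

```text
t: 5.3
eef_pos: [0.6502, -0.1536, 0.1241]
tool_rot: [0.705, -0.067, 0.703, 0.065]
contact_force: [0.7, -6.4, 3.1]
gripper_width: 0.0
{'cam': 'side', 'n': 540, 'tilt': 0.1153, 'z0': 0.1564, 'smin': -0.225, 'smax': 0.139, 'lat': -0.0008, 'yaw': 0.0032}
{'cam': 'top', 'n': 467, 'tilt': 0.119, 'z0': 0.1558, 'smin': -0.1755, 'smax': 0.1365, 'lat': 0.0009, 'yaw': 0.0054}
t 5.4 tcp [ 0.6501 -0.1533  0.124 ] s,l -0.2332 0.0033 F [ 0.  -5.1  3.6]
t: 5.6
eef_pos: [0.6492, -0.1486, 0.124]
tool_rot: [0.704, -0.067, 0.704, 0.065]
contact_force: [0.3, -6.5, 4.0]
gripper_width: -0.002
{'cam': 'side', 'n': 542, 'tilt': 0.1184, 'z0': 0.1565, 'smin': -0.2233, 'smax': 0.1445, 'lat': -0.0009, 'yaw': 0.0032}
{'cam': 'top', 'n': 459, 'tilt': 0.1163, 'z0': 0.1553, 'smin': -0.1703, 'smax': 0.1417, 'lat': 0.0009, 'yaw': 0.0035}
t 5.7 tcp [ 0.6491 -0.1486  0.1239] s,l -0.2283 0.0032 F [ 1.  -5.2  4.3]
```

```bash
cat > chk.py <<'E'
from h import *
import sys
b=bar('side');e=.022/(.14-(b['smax']-.1805));F=get_obs()
print('CHK',b['tilt'],'exp',round(e,3),'smax',b['smax'],'t',F['t'])
sys.exit(0 if b['tilt']>e-.025 else 1)
E
C='python3 chk.py'; J='python3 -m jog'
$J '[{"gripper":1,"dx":-0.0007,"dy":0.0039,"dz":0,"rx":0,"ry":0,"rz":0},{"gripper":1,"dx":-0.0007,"dy":0.0039,"dz":0,"rx":0,"ry":0,"rz":0},{"gripper":1,"dx":0.0014,"dy":-0.0079,"dz":0,"rx":0,"ry":0,"rz":0},{"gripper":1,"dx":0.0014,"dy":-0.0079,"dz":0,"rx":0,"ry":0,"rz":0},{"gripper":1,"dx":0.0014,"dy":-0.0079,"dz":0,"rx":0,"ry":0,"rz":0}]' && $C && $J '[{"gripper":1,"dx":-0.0014,"dy":0.0079,"dz":0,"rx":0,"ry":0,"rz":0},{"gripper":1,"dx":-0.0022,"dy":0.0118,"dz":0,"rx":0,"ry":0,"rz":0},{"gripper":1,"dx":-0.0022,"dy":0.0118,"dz":0,"rx":0,"ry":0,"rz":0},{"gripper":1,"dx":-0.0007,"dy":0.0039,"dz":0,"rx":0,"ry":0,"rz":0},{"gripper":1,"dx":-0.0007,"dy":0.0039,"dz":0,"rx":0,"ry":0,"rz":0},{"gripper":1,"dx":-0.0007,"dy":0.0039,"dz":0,"rx":0,"ry":0,"rz":0}]' && $C && $J '[{"gripper":1,"dx":-0.0014,"dy":0.0079,"dz":0,"rx":0,"ry":0,"rz":0},{"gripper":1,"dx":-0.0022,"dy":0.0118,"dz":0,"rx":0,"ry":0,"rz":0},{"gripper":1,"dx":-0.0022,"dy":0.0118,"dz":0,"rx":0,"ry":0,"rz":0},{"gripper":1,"dx":-0.0007,"dy":0.0039,"dz":0,"rx":0,"ry":0,"rz":0},{"gripper":1,"dx":-0.0007,"dy":0.0039,"dz":0,"rx":0,"ry":0,"rz":0},{"gripper":1,"dx":-0.0007,"dy":0.0039,"dz":0,"rx":0,"ry":0,"rz":0}]' && $C
```

```text
t: 6.2
eef_pos: [0.6497, -0.1549, 0.1227]
tool_rot: [0.704, -0.066, 0.704, 0.067]
contact_force: [0.7, -0.4, -0.2]
gripper_width: -0.001
CHK 0.1207 exp 0.129 smax 0.1494 t 6.25
t: 6.85
eef_pos: [0.6494, -0.1517, 0.1233]
tool_rot: [0.704, -0.066, 0.704, 0.066]
contact_force: [-0.6, 0.1, 0.5]
gripper_width: 0.001
CHK 0.1224 exp 0.13 smax 0.1514 t 6.9
t: 7.5
eef_pos: [0.6487, -0.1477, 0.1232]
tool_rot: [0.704, -0.066, 0.704, 0.066]
contact_force: [-0.2, -0.3, -0.0]
gripper_width: 0.0
CHK 0.1259 exp 0.133 smax 0.1557 t 7.55
```

```bash
C='python3 chk.py'; J='python3 -m jog'
$J '[{"gripper":1,"dx":-0.0014,"dy":0.0079,"dz":0,"rx":0,"ry":0,"rz":0},{"gripper":1,"dx":-0.0022,"dy":0.0118,"dz":0,"rx":0,"ry":0,"rz":0},{"gripper":1,"dx":-0.0022,"dy":0.0118,"dz":0,"rx":0,"ry":0,"rz":0},{"gripper":1,"dx":-0.0007,"dy":0.0039,"dz":0,"rx":0,"ry":0,"rz":0},{"gripper":1,"dx":-0.0007,"dy":0.0039,"dz":0,"rx":0,"ry":0,"rz":0},{"gripper":1,"dx":-0.0007,"dy":0.0039,"dz":0,"rx":0,"ry":0,"rz":0}]' && $C && $J '[{"gripper":1,"dx":-0.0014,"dy":0.0079,"dz":0,"rx":0,"ry":0,"rz":0},{"gripper":1,"dx":-0.0022,"dy":0.0118,"dz":0,"rx":0,"ry":0,"rz":0},{"gripper":1,"dx":-0.0022,"dy":0.0118,"dz":0,"rx":0,"ry":0,"rz":0},{"gripper":1,"dx":-0.0007,"dy":0.0039,"dz":0,"rx":0,"ry":0,"rz":0},{"gripper":1,"dx":-0.0007,"dy":0.0039,"dz":0,"rx":0,"ry":0,"rz":0},{"gripper":1,"dx":-0.0007,"dy":0.0039,"dz":0,"rx":0,"ry":0,"rz":0}]' && $C && $J '[{"gripper":1,"dx":-0.0014,"dy":0.0079,"dz":0,"rx":0,"ry":0,"rz":0},{"gripper":1,"dx":-0.0022,"dy":0.0118,"dz":0,"rx":0,"ry":0,"rz":0},{"gripper":1,"dx":-0.0022,"dy":0.0118,"dz":0,"rx":0,"ry":0,"rz":0},{"gripper":1,"dx":-0.0007,"dy":0.0039,"dz":0,"rx":0,"ry":0,"rz":0},{"gripper":1,"dx":-0.0007,"dy":0.0039,"dz":0,"rx":0,"ry":0,"rz":0},{"gripper":1,"dx":-0.0007,"dy":0.0039,"dz":0,"rx":0,"ry":0,"rz":0}]' && $C && $J '[{"gripper":1,"dx":-0.0014,"dy":0.0079,"dz":0,"rx":0,"ry":0,"rz":0},{"gripper":1,"dx":-0.0022,"dy":0.0118,"dz":0,"rx":0,"ry":0,"rz":0},{"gripper":1,"dx":-0.0022,"dy":0.0118,"dz":0,"rx":0,"ry":0,"rz":0},{"gripper":1,"dx":-0.0007,"dy":0.0039,"dz":0,"rx":0,"ry":0,"rz":0},{"gripper":1,"dx":-0.0007,"dy":0.0039,"dz":0,"rx":0,"ry":0,"rz":0},{"gripper":1,"dx":-0.0007,"dy":0.0039,"dz":0,"rx":0,"ry":0,"rz":0}]' && $C
```

```text
t: 8.15
eef_pos: [0.648, -0.1437, 0.1233]
tool_rot: [0.704, -0.066, 0.704, 0.066]
contact_force: [0.3, 0.3, -0.1]
gripper_width: 0.0
CHK 0.1291 exp 0.136 smax 0.1582 t 8.2
t: 8.8
eef_pos: [0.6473, -0.1398, 0.1232]
tool_rot: [0.704, -0.066, 0.704, 0.066]
contact_force: [-0.3, 0.1, 0.2]
gripper_width: 0.0
CHK 0.1279 exp 0.14 smax 0.1629 t 8.85
t: 9.45
eef_pos: [0.6466, -0.1359, 0.1232]
tool_rot: [0.704, -0.066, 0.704, 0.066]
contact_force: [-0.5, -0.1, 0.0]
gripper_width: -0.0
CHK 0.0804 exp 0.145 smax 0.1687 t 9.5
```

```bash
python3 -c "
from h import *;rep();rep()"
```

```text
{'cam': 'side', 'n': 605, 'tilt': 0.0676, 'z0': 0.1563, 'smin': -0.1985, 'smax': 0.1694, 'lat': -0.001, 'yaw': -0.0032}
{'cam': 'top', 'n': 514, 'tilt': 0.0555, 'z0': 0.1556, 'smin': -0.1539, 'smax': 0.1659, 'lat': 0.0007, 'yaw': -0.006}
t 9.6 tcp [ 0.6467 -0.1353  0.1232] s,l -0.2149 0.0031 F [ 0.3 -0.6 -0.6]
{'cam': 'side', 'n': 613, 'tilt': 0.0494, 'z0': 0.1564, 'smin': -0.1898, 'smax': 0.1695, 'lat': -0.0011, 'yaw': -0.0042}
{'cam': 'top', 'n': 493, 'tilt': 0.0536, 'z0': 0.1555, 'smin': -0.1549, 'smax': 0.1649, 'lat': 0.0007, 'yaw': -0.0032}
t 9.7 tcp [ 0.6467 -0.1353  0.1232] s,l -0.2149 0.0031 F [ 0.7 -0.1 -0.5]
```

```bash
python3 -m jog '[{"gripper":1,"dx":0.0014,"dy":-0.008,"dz":0,"rx":0,"ry":0,"rz":0},{"gripper":1,"dx":0.0014,"dy":-0.008,"dz":0,"rx":0,"ry":0,"rz":0},{"gripper":1,"dx":0.0014,"dy":-0.008,"dz":0,"rx":0,"ry":0,"rz":0},{"gripper":1,"dx":0.0014,"dy":-0.008,"dz":0,"rx":0,"ry":0,"rz":0},{"gripper":1,"dx":0.0014,"dy":-0.008,"dz":0,"rx":0,"ry":0,"rz":0},{"gripper":1,"dx":0.0014,"dy":-0.008,"dz":0,"rx":0,"ry":0,"rz":0},{"gripper":1,"dx":0.0014,"dy":-0.008,"dz":0,"rx":0,"ry":0,"rz":0}]' >/dev/null
python3 -c "
from h import *;rep();rep()"
python3 -m jog '[{"gripper":1,"dx":0,"dy":0,"dz":0,"rx":0,"ry":0,"rz":0},{"gripper":1,"dx":0,"dy":0,"dz":0,"rx":0,"ry":0,"rz":0},{"gripper":1,"dx":0,"dy":0,"dz":0,"rx":0,"ry":0,"rz":0}]' >/dev/null
python3 -c "
from h import *;rep();rep()"
```

```text
{'cam': 'side', 'n': 646, 'tilt': 0.0262, 'z0': 0.1563, 'smin': -0.205, 'smax': 0.1699, 'lat': -0.001, 'yaw': -0.0055}
{'cam': 'top', 'n': 498, 'tilt': 0.0256, 'z0': 0.1558, 'smin': -0.1626, 'smax': 0.1659, 'lat': 0.0004, 'yaw': -0.0029}
t 10.5 tcp [ 0.6481 -0.1435  0.1233] s,l -0.2232 0.0031 F [-0.   0.7 -0.1]
{'cam': 'side', 'n': 646, 'tilt': 0.0249, 'z0': 0.1564, 'smin': -0.2079, 'smax': 0.1703, 'lat': -0.0009, 'yaw': -0.0049}
{'cam': 'top', 'n': 500, 'tilt': 0.0273, 'z0': 0.1555, 'smin': -0.1625, 'smax': 0.166, 'lat': 0.0003, 'yaw': -0.0012}
t 10.6 tcp [ 0.6481 -0.1435  0.1233] s,l -0.2232 0.0031 F [-0.   0.2  0.3]
{'cam': 'side', 'n': 641, 'tilt': 0.0257, 'z0': 0.1564, 'smin': -0.1948, 'smax': 0.1706, 'lat': -0.001, 'yaw': -0.0047}
{'cam': 'top', 'n': 509, 'tilt': 0.0275, 'z0': 0.1559, 'smin': -0.1628, 'smax': 0.1666, 'lat': 0.0006, 'yaw': -0.0061}
t 11.0 tcp [ 0.6481 -0.1436  0.1233] s,l -0.2233 0.0031 F [-0.5  0.8  0.5]
{'cam': 'side', 'n': 646, 'tilt': 0.0247, 'z0': 0.1563, 'smin': -0.1958, 'smax': 0.1695, 'lat': -0.0009, 'yaw': -0.0046}
{'cam': 'top', 'n': 497, 'tilt': 0.0273, 'z0': 0.1554, 'smin': -0.1629, 'smax': 0.1666, 'lat': 0.0006, 'yaw': -0.0054}
t 11.1 tcp [ 0.6481 -0.1436  0.1233] s,l -0.2233 0.0031 F [ 0.8  0.1 -0.8]
```

```bash
python3 -m jog '[{"gripper":1,"dx":-0.0014,"dy":0.0079,"dz":0,"rx":0,"ry":0,"rz":0},{"gripper":1,"dx":-0.0028,"dy":0.0157,"dz":0,"rx":0,"ry":0,"rz":0},{"gripper":1,"dx":-0.0028,"dy":0.0157,"dz":0,"rx":0,"ry":0,"rz":0}]'
python3 - <<'E'
from h import *
for c in['side','top']:
    d=read_camera(c);m=cut_out(c,'board')[0]['mask'];q=pts(d,m);q=q[abs(q[:,2]-.015)<.008]
    w=q[:,:2]-E0;A=np.c_[w@u,w@n,np.ones(len(w))];k=abs(w@u)<.2
    f=np.linalg.lstsq(A[k],q[k,2],rcond=None)[0];print(c,'board slope u,n',f.round(4))
E
python3 -m jog '[{"gripper":1,"dx":-0.0001,"dy":0.0005,"dz":0,"rx":0,"ry":0,"rz":0},{"gripper":1,"dx":-0.0001,"dy":0.0005,"dz":0,"rx":0,"ry":0,"rz":0}]'
python3 -m jog '[{"gripper":1,"dx":-0.0001,"dy":0.0005,"dz":0,"rx":0,"ry":0,"rz":0},{"gripper":1,"dx":-0.0001,"dy":0.0005,"dz":0,"rx":0,"ry":0,"rz":0}]'
python3 -m jog '[{"gripper":1,"dx":-0.0001,"dy":0.0005,"dz":0,"rx":0,"ry":0,"rz":0},{"gripper":1,"dx":-0.0001,"dy":0.0005,"dz":0,"rx":0,"ry":0,"rz":0}]'
python3 -c "
from h import *;rep()"
```

```text
t: 11.4
eef_pos: [0.6453, -0.126, 0.1232]
tool_rot: [0.704, -0.067, 0.704, 0.067]
contact_force: [-0.3, 0.2, -0.1]
gripper_width: 0.003
side board slope u,n [ 0.     -0.0008  0.0154]
top board slope u,n [ 0.0001 -0.0005  0.0149]
t: 11.8
eef_pos: [0.6451, -0.1276, 0.1233]
tool_rot: [0.704, -0.066, 0.704, 0.066]
contact_force: [0.7, -0.9, -0.1]
gripper_width: -0.0
t: 12.0
eef_pos: [0.6451, -0.127, 0.1233]
tool_rot: [0.704, -0.066, 0.704, 0.066]
contact_force: [-0.8, 0.2, -0.0]
gripper_width: 0.001
t: 12.2
eef_pos: [0.645, -0.1264, 0.1233]
tool_rot: [0.704, -0.066, 0.704, 0.066]
contact_force: [0.3, -0.1, 0.2]
gripper_width: 0.0
{'cam': 'side', 'n': 601, 'tilt': 0.0722, 'z0': 0.1563, 'smin': -0.186, 'smax': 0.1704, 'lat': -0.001, 'yaw': -0.0044}
{'cam': 'top', 'n': 477, 'tilt': 0.074, 'z0': 0.1558, 'smin': -0.1463, 'smax': 0.1662, 'lat': 0.0007, 'yaw': -0.0067}
t 12.3 tcp [ 0.645  -0.1264  0.1233] s,l -0.2058 0.0031 F [ 0.1 -0.5  0.7]
```

```bash
python3 -m jog '[{"gripper":1,"dx":0,"dy":0,"dz":0,"rx":0,"ry":0,"rz":0},{"gripper":1,"dx":0,"dy":0,"dz":0,"rx":0,"ry":0,"rz":0}]' >/dev/null
python3 -c "
from h import *;rep()"
python3 -m jog '[{"gripper":1,"dx":-0.0001,"dy":0.0007,"dz":0,"rx":0,"ry":0,"rz":0},{"gripper":1,"dx":-0.0001,"dy":0.0007,"dz":0,"rx":0,"ry":0,"rz":0},{"gripper":1,"dx":-0.0001,"dy":0.0007,"dz":0,"rx":0,"ry":0,"rz":0}]'
python3 -c "
from h import *;rep()"
```

```text
{'cam': 'side', 'n': 601, 'tilt': 0.0726, 'z0': 0.1564, 'smin': -0.1878, 'smax': 0.1705, 'lat': -0.001, 'yaw': -0.0043}
{'cam': 'top', 'n': 501, 'tilt': 0.0753, 'z0': 0.1554, 'smin': -0.1437, 'smax': 0.1671, 'lat': 0.0007, 'yaw': -0.0026}
t 12.6 tcp [ 0.645  -0.1264  0.1233] s,l -0.2058 0.0031 F [-0.5 -0.3  1.4]
t: 12.9
eef_pos: [0.6449, -0.1257, 0.1233]
tool_rot: [0.704, -0.066, 0.704, 0.066]
contact_force: [-0.0, -0.5, 0.2]
gripper_width: 0.001
{'cam': 'side', 'n': 600, 'tilt': 0.0746, 'z0': 0.1563, 'smin': -0.1865, 'smax': 0.17, 'lat': -0.001, 'yaw': -0.005}
{'cam': 'top', 'n': 471, 'tilt': 0.0745, 'z0': 0.1556, 'smin': -0.1461, 'smax': 0.1674, 'lat': 0.0007, 'yaw': -0.0042}
t 13.0 tcp [ 0.6449 -0.1257  0.1233] s,l -0.2051 0.0031 F [-0.5  0.2  0.9]
```

```bash
python3 -m jog '[{"gripper":1,"dx":0.0009,"dy":-0.0049,"dz":0,"rx":0,"ry":0,"rz":0},{"gripper":1,"dx":0.0022,"dy":-0.012,"dz":0,"rx":0,"ry":0,"rz":0},{"gripper":1,"dx":0.0022,"dy":-0.012,"dz":0.022,"rx":0,"ry":0,"rz":0},{"gripper":1,"dx":0.0022,"dy":-0.012,"dz":0.022,"rx":0,"ry":0,"rz":0},{"gripper":1,"dx":0.0022,"dy":-0.012,"dz":0.022,"rx":0,"ry":0,"rz":0},{"gripper":1,"dx":0.0022,"dy":-0.012,"dz":0.022,"rx":0,"ry":0,"rz":0},{"gripper":1,"dx":0.0022,"dy":-0.012,"dz":0.022,"rx":0,"ry":0,"rz":0},{"gripper":1,"dx":0.0022,"dy":-0.012,"dz":0.022,"rx":0,"ry":0,"rz":0},{"gripper":1,"dx":0.0022,"dy":-0.012,"dz":0.022,"rx":0,"ry":0,"rz":0},{"gripper":1,"dx":0.0022,"dy":-0.012,"dz":0.022,"rx":0,"ry":0,"rz":0}]' >/dev/null
python3 -m jog '[{"gripper":1,"dx":0,"dy":0,"dz":0,"rx":0,"ry":0,"rz":0},{"gripper":1,"dx":0,"dy":0,"dz":0,"rx":0,"ry":0,"rz":0},{"gripper":1,"dx":0,"dy":0,"dz":0,"rx":0,"ry":0,"rz":0},{"gripper":1,"dx":0,"dy":0,"dz":0,"rx":0,"ry":0,"rz":0},{"gripper":1,"dx":0,"dy":0,"dz":0,"rx":0,"ry":0,"rz":0}]' >/dev/null
python3 - <<'E'
from h import *
rep()
s=snap('side')['pixels'][170:290,250:370]
cv2.imwrite('pics/d.png',cv2.resize(s,(600,600),interpolation=2))
E
```

```text
{'cam': 'side', 'n': 687, 'tilt': -0.0291, 'z0': 0.1563, 'smin': -0.203, 'smax': 0.1722, 'lat': -0.0011, 'yaw': -0.0044}
{'cam': 'top', 'n': 501, 'tilt': -0.0276, 'z0': 0.1557, 'smin': -0.1592, 'smax': 0.1706, 'lat': 0.0005, 'yaw': -0.0044}
t 14.6 tcp [ 0.6471 -0.1377  0.1453] s,l -0.2173 0.0031 F [ 0.1 -0.9 -0.3]
```

View pics/d.png

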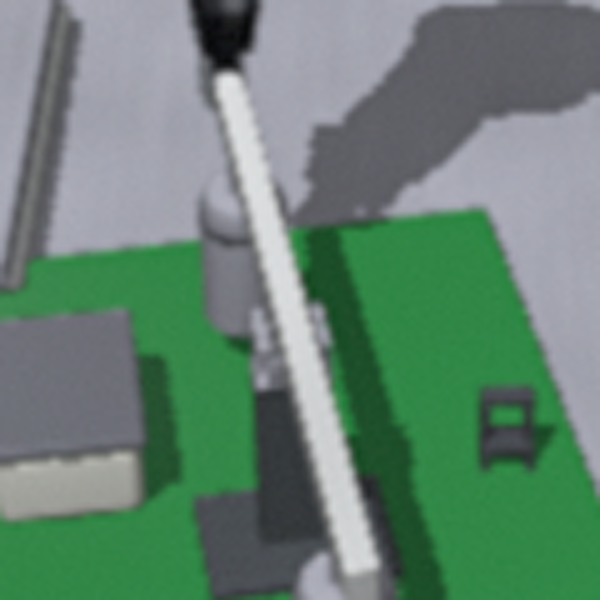

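```bash
python3 -m jog '[{"gripper":1,"dx":0.001,"dy":-0.005,"dz":0.04,"rx":0,"ry":0,"rz":0},{"gripper":1,"dx":0,"dy":0,"dz":0.075,"rx":0,"ry":0,"rz":0},{"gripper":1,"dx":-0.08,"dy":0.423,"dz":0.075,"rx":0,"ry":0,"rz":0},{"gripper":1,"dx":-0.08,"dy":0.423,"dz":0.075,"rx":0,"ry":0,"rz":0},{"gripper":1,"dx":-0.08,"dy":0.423,"dz":0.075,"rx":0,"ry":0,"rz":0},{"gripper":1,"dx":-0.08,"dy":0.423,"dz":0.075,"rx":0,"ry":0,"rz":0},{"gripper":1,"dx":-0.08,"dy":0.423,"dz":0.075,"rx":0,"ry":0,"rz":0},{"gripper":1,"dx":-0.08,"dy":0.423,"dz":0.075,"rx":0,"ry":0,"rz":0},{"gripper":1,"dx":-0.08,"dy":0.423,"dz":0.075,"rx":0,"ry":0,"rz":0},{"gripper":1,"dx":-0.08,"dy":0.423,"dz":0.075,"rx":0,"ry":0,"rz":0}]' >/dev/null
python3 -c "
from h import *;rep()"
python3 -m jog '[{"gripper":1,"dx":-0.008,"dy":0.04,"dz":0,"rx":0,"ry":0,"rz":0},{"gripper":1,"dx":-0.008,"dy":0.04,"dz":0,"rx":0,"ry":0,"rz":0}]'
```

```text
{'cam': 'side', 'n': 580, 'tilt': -0.0279, 'z0': 0.1563, 'smin': -0.1841, 'smax': 0.1728, 'lat': -0.0004, 'yaw': -0.0049}
{'cam': 'top', 'n': 540, 'tilt': -0.0267, 'z0': 0.1552, 'smin': -0.1862, 'smax': 0.1682, 'lat': 0.0007, 'yaw': -0.0065}
t 15.75 tcp [0.5695 0.2656 0.2199] s,l 0.1934 -0.0008 F [-1.2  0.7 -0.8]
t: 15.95
eef_pos: [0.5625, 0.3019, 0.22]
tool_rot: [0.703, -0.068, 0.704, 0.071]
contact_force: [0.4, 0.5, -0.6]
gripper_width: 0.004
```

```bash
python3 -m jog '[{"gripper":1,"dx":0,"dy":0,"dz":-0.04,"rx":0,"ry":0,"rz":0},{"gripper":1,"dx":0,"dy":0,"dz":-0.075,"rx":0,"ry":0,"rz":0},{"gripper":1,"dx":0,"dy":0,"dz":-0.075,"rx":0,"ry":0,"rz":0},{"gripper":1,"dx":0,"dy":0,"dz":-0.075,"rx":0,"ry":0,"rz":0}]' >/dev/null
python3 -c "
from h import *;rep()"
```

```text
{'cam': 'side', 'n': 261, 'tilt': -0.0301, 'z0': 0.1559, 'smin': -0.1855, 'smax': 0.2389, 'lat': 0.0005, 'yaw': 0.0024}
{'cam': 'top', 'n': 548, 'tilt': -0.0264, 'z0': 0.156, 'smin': -0.1846, 'smax': 0.168, 'lat': 0.0007, 'yaw': -0.004}
t 16.45 tcp [0.5661 0.2956 0.1474] s,l 0.2236 0.0013 F [-0.1 -0.2  0.2]
```

```bash
python3 -m jog '[{"gripper":1,"dx":0.0029,"dy":-0.0157,"dz":0,"rx":0,"ry":0,"rz":0},{"gripper":1,"dx":0.005,"dy":-0.0275,"dz":0,"rx":0,"ry":0,"rz":0},{"gripper":1,"dx":0.0059,"dy":-0.0325,"dz":0,"rx":0,"ry":0,"rz":0},{"gripper":1,"dx":0.0059,"dy":-0.0325,"dz":0,"rx":0,"ry":0,"rz":0}]'
for i in 1; do python3 -c "
from h import *;rep()"; done
python3 -m jog '[{"gripper":1,"dx":0.0002,"dy":-0.001,"dz":0,"rx":0,"ry":0,"rz":0},{"gripper":1,"dx":0.0004,"dy":-0.002,"dz":0,"rx":0,"ry":0,"rz":0}]' | grep -E 'eef|force'
python3 -c "
from h import *;print(bar('top'))"
python3 -m jog '[{"gripper":1,"dx":0.0002,"dy":-0.001,"dz":0,"rx":0,"ry":0,"rz":0}]' | grep -E 'eef|force'
python3 -c "
from h import *;print(bar('top'))"
python3 -m jog '[{"gripper":1,"dx":0.0002,"dy":-0.001,"dz":0,"rx":0,"ry":0,"rz":0}]' | grep -E 'eef|force'
python3 -c "
from h import *;print(bar('top'))"
```

```text
t: 16.85
eef_pos: [0.5714, 0.2608, 0.1459]
tool_rot: [0.704, -0.066, 0.704, 0.065]
contact_force: [-0.3, -0.1, -0.2]
gripper_width: 0.002
{'cam': 'side', 'n': 195, 'tilt': -0.0264, 'z0': 0.1564, 'smin': -0.1873, 'smax': 0.2045, 'lat': 0.0007, 'yaw': 0.0003}
{'cam': 'top', 'n': 482, 'tilt': -0.0265, 'z0': 0.1555, 'smin': -0.1867, 'smax': 0.1359, 'lat': 0.0005, 'yaw': -0.0036}
t 16.95 tcp [0.5707 0.2628 0.1455] s,l 0.1904 -0.0001 F [ 0.2  0.5 -0.1]
eef_pos: [0.5708, 0.2614, 0.1452]
contact_force: [-0.3, -0.2, 0.1]
{'cam': 'top', 'n': 515, 'tilt': -0.0265, 'z0': 0.1552, 'smin': -0.1867, 'smax': 0.1357, 'lat': 0.0005, 'yaw': -0.0056}
eef_pos: [0.5711, 0.2602, 0.1452]
contact_force: [-0.0, 0.4, 1.2]
{'cam': 'top', 'n': 498, 'tilt': -0.0273, 'z0': 0.1557, 'smin': -0.185, 'smax': 0.1359, 'lat': 0.0007, 'yaw': -0.007}
eef_pos: [0.5714, 0.259, 0.1452]
contact_force: [-0.4, -0.1, 0.5]
{'cam': 'top', 'n': 485, 'tilt': -0.0276, 'z0': 0.1556, 'smin': -0.1868, 'smax': 0.1308, 'lat': 0.0007, 'yaw': -0.0066}
```

```bash
cat > q.py <<'E'
from h import *
b=bar('top');o=get_obs();print('  tilt',b['tilt'],'smin',b['smin'],'s',((o['eef_pos'][:2]-E0)@u).round(4),'Fu',(o['contact_force'][:2]@u).round(1),o['contact_force'][2].round(1),o['t'])
E
python3 -m jog '[{"gripper":1,"dx":0.0001,"dy":-0.0006,"dz":0,"rx":0,"ry":0,"rz":0}]'>/dev/null; python3 q.py
python3 -m jog '[{"gripper":1,"dx":0.0001,"dy":-0.0006,"dz":0,"rx":0,"ry":0,"rz":0}]'>/dev/null; python3 q.py
python3 -m jog '[{"gripper":1,"dx":0.0001,"dy":-0.0006,"dz":0,"rx":0,"ry":0,"rz":0}]'>/dev/null; python3 q.py
python3 -m jog '[{"gripper":1,"dx":0.0001,"dy":-0.0006,"dz":0,"rx":0,"ry":0,"rz":0}]'>/dev/null; python3 q.py
python3 -m jog '[{"gripper":1,"dx":0.0001,"dy":-0.0006,"dz":0,"rx":0,"ry":0,"rz":0}]'>/dev/null; python3 q.py
```

```text
tilt -0.0245 smin -0.1856 s 0.1856 Fu -1.2 0.1 17.65
  tilt -0.0272 smin -0.1862 s 0.185 Fu -0.3 -0.1 17.8
  tilt -0.0309 smin -0.1856 s 0.1848 Fu 0.3 0.6 17.95
  tilt -0.0278 smin -0.1862 s 0.1847 Fu 2.2 0.0 18.1
  tilt -0.0251 smin -0.1868 s 0.1844 Fu 3.7 0.4 18.25
```

```bash
python3 -m jog '[{"gripper":1,"dx":0.0001,"dy":-0.0006,"dz":0,"rx":0,"ry":0,"rz":0}]'>/dev/null; python3 q.py
python3 -m jog '[{"gripper":1,"dx":0.0001,"dy":-0.0006,"dz":0,"rx":0,"ry":0,"rz":0}]'>/dev/null; python3 q.py
```

```text
tilt -0.0235 smin -0.1878 s 0.1833 Fu 4.2 0.6 18.4
  tilt -0.0279 smin -0.1872 s 0.1823 Fu 4.6 1.0 18.55
```

```bash
python3 -m jog '[{"gripper":1,"dx":-0.0005,"dy":0.003,"dz":0,"rx":0,"ry":0,"rz":0},{"gripper":1,"dx":-0.0022,"dy":0.012,"dz":0,"rx":0,"ry":0,"rz":0},{"gripper":1,"dx":-0.0022,"dy":0.012,"dz":0,"rx":0,"ry":0,"rz":0},{"gripper":1,"dx":-0.0022,"dy":0.012,"dz":0,"rx":0,"ry":0,"rz":0},{"gripper":1,"dx":-0.0022,"dy":0.012,"dz":0,"rx":0,"ry":0,"rz":0},{"gripper":1,"dx":-0.0022,"dy":0.012,"dz":0,"rx":0,"ry":0,"rz":0},{"gripper":1,"dx":-0.0022,"dy":0.012,"dz":0,"rx":0,"ry":0,"rz":0},{"gripper":1,"dx":-0.0022,"dy":0.012,"dz":0,"rx":0,"ry":0,"rz":0},{"gripper":1,"dx":-0.0022,"dy":0.012,"dz":0,"rx":0,"ry":0,"rz":0},{"gripper":1,"dx":-0.0022,"dy":0.012,"dz":0,"rx":0,"ry":0,"rz":0}]'>/dev/null; python3 q.py;python3 q.py;python3 q.py
```

```text
tilt -0.0203 smin -0.1896 s 0.1943 Fu 0.4 -0.0 19.6
  tilt -0.0183 smin -0.1885 s 0.1943 Fu 0.2 0.1 19.65
  tilt -0.0176 smin -0.1883 s 0.1944 Fu 0.3 -0.4 19.7
```

```bash
python3 -m jog '[{"gripper":1,"dx":0,"dy":0,"dz":0,"rx":0,"ry":0,"rz":0},{"gripper":1,"dx":0,"dy":0,"dz":0,"rx":0,"ry":0,"rz":0},{"gripper":1,"dx":0,"dy":0,"dz":0,"rx":0,"ry":0,"rz":0},{"gripper":1,"dx":0,"dy":0,"dz":0,"rx":0,"ry":0,"rz":0},{"gripper":1,"dx":0,"dy":0,"dz":0,"rx":0,"ry":0,"rz":0}]'>/dev/null; python3 q.py;python3 q.py; python3 q.py;python3 -c "
from h import *;rep()"
```

```text
tilt -0.0223 smin -0.1887 s 0.1943 Fu 0.1 0.5 20.25
  tilt -0.0136 smin -0.189 s 0.1943 Fu 0.2 -0.6 20.3
  tilt -0.024 smin -0.1886 s 0.1943 Fu -0.1 -0.6 20.35
{'cam': 'side', 'n': 205, 'tilt': -0.0296, 'z0': 0.1552, 'smin': -0.1891, 'smax': 0.2106, 'lat': 0.0006, 'yaw': -0.0004}
{'cam': 'top', 'n': 522, 'tilt': -0.0193, 'z0': 0.1561, 'smin': -0.1878, 'smax': 0.1391, 'lat': 0.0006, 'yaw': -0.0049}
t 20.45 tcp [0.57   0.2666 0.1453] s,l 0.1943 -0.0002 F [ 0.1  0.1 -0.3]
```

```bash
python3 -m jog '[{"gripper":0.3,"dx":-0.002,"dy":0.012,"dz":0.03,"rx":0,"ry":0,"rz":0},{"gripper":0.3,"dx":-0.04,"dy":0,"dz":0.07,"rx":0,"ry":0,"rz":0},{"gripper":0.3,"dx":-0.07,"dy":-0.08,"dz":0.1,"rx":0,"ry":0,"rz":0},{"gripper":0.3,"dx":-0.07,"dy":-0.13,"dz":0.1,"rx":0,"ry":0,"rz":0},{"gripper":0.3,"dx":-0.07,"dy":-0.16,"dz":0.1,"rx":0,"ry":0,"rz":0},{"gripper":0.3,"dx":-0.07,"dy":-0.16,"dz":0.1,"rx":0,"ry":0,"rz":0},{"gripper":0.3,"dx":-0.07,"dy":-0.16,"dz":0.1,"rx":0,"ry":0,"rz":0}]'
python3 - <<'E'
from h import *
rep();
for c in ['side','top']:
    d=read_camera(c);P=pts(d,np.ones((480,640),bool))
    q=P[(P[:,2]>.024)&(P[:,2]<.07)&(abs(P[:,0]-.503)<.025)&(abs(P[:,1]-.014)<.03)]
    print(c,len(q),np.percentile(q,[2,10,50,90,98],axis=0).round(4).tolist())
    if len(q)>20:
        f=np.polyfit(q[:,0]-.503,q[:,1],1);print('line y(x)',f)
        for zl in np.arange(.024,.066,.006):
            s=q[(q[:,2]>=zl)&(q[:,2]<zl+.006)]
            if len(s)>2:print(zl.round(3),len(s),s.mean(0).round(4),s.min(0).round(4),s.max(0).round(4))
    m=cut_out(c,'clip')
    for r in m[:2]:
        cnt=max(cv2.findContours(r['mask'].astype(np.uint8),0,1)[0],key=len);print(r['conf'],r['box'],cv2.minAreaRect(cnt))
s=snap('side')['pixels'][225:285,325:385];t=snap('top')['pixels'][255:315,280:340]
cv2.imwrite('pics/e.png',np.hstack([cv2.resize(s,(400,400),interpolation=0),cv2.resize(t,(400,400),interpolation=0)]))
E
```

```text
t: 21.15
eef_pos: [0.4999, 0.1025, 0.2461]
tool_rot: [0.705, -0.064, 0.704, 0.064]
contact_force: [0.2, -0.2, -0.5]
gripper_width: 0.7
{'cam': 'side', 'n': 677, 'tilt': -0.0211, 'z0': 0.1563, 'smin': -0.1862, 'smax': 0.1707, 'lat': -0.001, 'yaw': -0.0055}
{'cam': 'top', 'n': 357, 'tilt': -0.0173, 'z0': 0.1559, 'smin': -0.187, 'smax': 0.1682, 'lat': 0.0007, 'yaw': -0.0061}
t 21.25 tcp [0.5001 0.107  0.2455] s,l 0.0498 -0.0976 F [-0.5  0.5  0.3]
side 139 [[0.4912, 0.0065, 0.0251], [0.492, 0.0104, 0.0278], [0.5037, 0.0179, 0.0402], [0.5137, 0.0234, 0.0579], [0.5155, 0.0257, 0.0596]]
line y(x) [-0.0146706   0.01749548]
0.024 37 [0.5039 0.0184 0.0278] [0.4908 0.0048 0.0245] [0.5153 0.0261 0.03  ]
0.03 28 [0.502  0.0181 0.0314] [0.491  0.0071 0.03  ] [0.5152 0.0285 0.0357]
0.036 12 [0.5068 0.0185 0.0399] [0.4912 0.0133 0.0368] [0.5155 0.0215 0.0419]
0.042 9 [0.5035 0.0179 0.0454] [0.4914 0.016  0.0424] [0.5155 0.0204 0.0474]
0.048 14 [0.5059 0.0175 0.0518] [0.4916 0.0105 0.0483] [0.5156 0.0234 0.0539]
0.054 37 [0.5028 0.0158 0.0573] [0.4915 0.0066 0.0543] [0.5156 0.0225 0.06  ]
0.7 [323.9,
[... 251 characters left out ...]
[0.5033, 0.0138, 0.051], [0.5149, 0.0222, 0.0585], [0.5173, 0.0292, 0.0635]]
line y(x) [-0.0132074   0.01435735]
0.024 23 [0.5021 0.0146 0.0269] [ 0.4838 -0.0057  0.0241] [0.5174 0.0364 0.0299]
0.03 9 [0.5064 0.0101 0.0327] [0.4972 0.0052 0.0317] [0.5164 0.0225 0.0342]
0.048 9 [0.5059 0.0159 0.0518] [0.4926 0.011  0.0484] [0.5174 0.0195 0.0537]
0.054 27 [0.504  0.0147 0.0564] [0.4918 0.0107 0.054 ] [0.517  0.0196 0.06  ]
0.06 4 [0.5045 0.0165 0.063 ] [0.4943 0.0136 0.0601] [0.5133 0.0194 0.0651]
0.61 [306.5, 285.6, 6.0, 6.7] ((306.0, 284.0), (10.0, 6.0), 90.0)
0.44 [492.5, 268.9, 38.3, 27.9] ((491.9000549316406, 265.8000183105469), (23.702320098876953, 38.460365295410156), 63.43495178222656)
```

View pics/e.png

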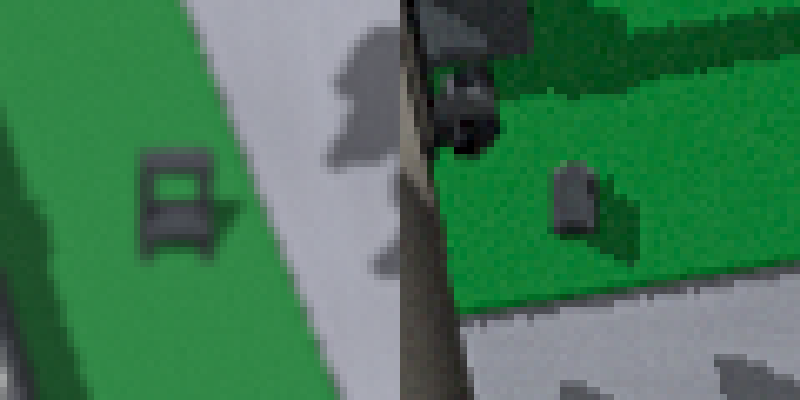

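```bash
python3 -m jog '[{"gripper":1,"dx":0.01,"dy":0.05,"dz":0,"rx":0,"ry":0,"rz":0},{"gripper":1,"dx":0.02,"dy":0.1,"dz":0,"rx":0,"ry":0,"rz":0},{"gripper":1,"dx":0.03,"dy":0.15,"dz":0,"rx":0,"ry":0,"rz":0},{"gripper":1,"dx":0.067,"dy":0.178,"dz":-0.03,"rx":0,"ry":0,"rz":0},{"gripper":1,"dx":0.067,"dy":0.178,"dz":-0.07,"rx":0,"ry":0,"rz":0},{"gripper":1,"dx":0.067,"dy":0.178,"dz":-0.1,"rx":0,"ry":0,"rz":0},{"gripper":1,"dx":0.067,"dy":0.178,"dz":-0.1,"rx":0,"ry":0,"rz":0},{"gripper":1,"dx":0.07,"dy":0.162,"dz":-0.1,"rx":0,"ry":0,"rz":0},{"gripper":1,"dx":0.0705,"dy":0.157,"dz":-0.1,"rx":0,"ry":0,"rz":0},{"gripper":1,"dx":0.0705,"dy":0.157,"dz":-0.1,"rx":0,"ry":0,"rz":0}]'>/dev/null; python3 q.py
python3 -m jog '[{"gripper":1,"dx":0.0004,"dy":-0.002,"dz":0,"rx":0,"ry":0,"rz":0},{"gripper":1,"dx":0.0007,"dy":-0.0038,"dz":0,"rx":0,"ry":0,"rz":0},{"gripper":1,"dx":0.0011,"dy":-0.0056,"dz":0,"rx":0,"ry":0,"rz":0}]'>/dev/null; python3 q.py
```

```text
tilt -0.016 smin -0.1896 s 0.1902 Fu -0.1 -0.1 22.6
  tilt -0.0179 smin -0.1876 s 0.1853 Fu 0.2 -0.3 22.95
```

```bash
python3 -m jog '[{"gripper":1,"dx":0.0002,"dy":-0.001,"dz":0,"rx":0,"ry":0,"rz":0},{"gripper":1,"dx":0.0004,"dy":-0.002,"dz":0,"rx":0,"ry":0,"rz":0}]'>/dev/null; python3 q.py
python3 -m jog '[{"gripper":1,"dx":0.0001,"dy":-0.0008,"dz":0,"rx":0,"ry":0,"rz":0}]'>/dev/null; python3 q.py
python3 -m jog '[{"gripper":1,"dx":0.0001,"dy":-0.0007,"dz":0,"rx":0,"ry":0,"rz":0}]'>/dev/null; python3 q.py
```

```text
tilt -0.0168 smin -0.1888 s 0.1833 Fu 0.1 0.2 23.2
  tilt -0.0182 smin -0.1886 s 0.1826 Fu 0.0 -0.3 23.35
  tilt -0.0265 smin -0.1882 s 0.1823 Fu 0.9 -0.8 23.5
```

```bash
python3 -m jog '[{"gripper":1,"dx":0.0001,"dy":-0.0005,"dz":0,"rx":0,"ry":0,"rz":0}]'>/dev/null; python3 q.py
python3 -m jog '[{"gripper":1,"dx":0,"dy":0,"dz":0.0015,"rx":0,"ry":0,"rz":0},{"gripper":1,"dx":0,"dy":0,"dz":0.0035,"rx":0,"ry":0,"rz":0},{"gripper":1,"dx":0,"dy":0,"dz":0.0035,"rx":0,"ry":0,"rz":0}]'>/dev/null; python3 q.py;python3 q.py
```

```text
tilt -0.0185 smin -0.1885 s 0.1822 Fu 2.7 0.2 23.65
  tilt 0.0024 smin -0.1897 s 0.1817 Fu 2.8 -0.0 24.0
  tilt 0.0012 smin -0.1897 s 0.1817 Fu 1.5 0.3 24.05
```

```bash
python3 -m jog '[{"gripper":1,"dx":-0.0004,"dy":0.002,"dz":0,"rx":0,"ry":0,"rz":0},{"gripper":1,"dx":-0.0011,"dy":0.006,"dz":0,"rx":0,"ry":0,"rz":0},{"gripper":1,"dx":-0.0036,"dy":0.02,"dz":0,"rx":0,"ry":0,"rz":0},{"gripper":1,"dx":-0.0036,"dy":0.02,"dz":0.04,"rx":0,"ry":0,"rz":0},{"gripper":0.3,"dx":-0.04,"dy":0.01,"dz":0.08,"rx":0,"ry":0,"rz":0},{"gripper":0.3,"dx":-0.07,"dy":-0.02,"dz":0.1,"rx":0,"ry":0,"rz":0},{"gripper":0.3,"dx":-0.08,"dy":-0.07,"dz":0.1,"rx":0,"ry":0,"rz":0},{"gripper":0.3,"dx":-0.08,"dy":-0.11,"dz":0.1,"rx":0,"ry":0,"rz":0},{"gripper":0.3,"dx":-0.08,"dy":-0.15,"dz":0.1,"rx":0,"ry":0,"rz":0},{"gripper":0.3,"dx":-0.08,"dy":-0.15,"dz":0.1,"rx":0,"ry":0,"rz":0}]'; python3 -c "
from h import *;rep();rep()"
```

```text
t: 25.05
eef_pos: [0.4922, 0.0987, 0.2493]
tool_rot: [0.704, -0.064, 0.704, 0.063]
contact_force: [0.0, -0.4, -0.4]
gripper_width: 0.7
{'cam': 'side', 'n': 657, 'tilt': 0.0018, 'z0': 0.1563, 'smin': -0.1889, 'smax': 0.1693, 'lat': -0.001, 'yaw': -0.0046}
{'cam': 'top', 'n': 378, 'tilt': 0.0019, 'z0': 0.1555, 'smin': -0.1899, 'smax': 0.1672, 'lat': 0.0012, 'yaw': 0.0}
t 25.15 tcp [0.4924 0.1042 0.2491] s,l 0.0484 -0.1057 F [ 0.   0.7 -0.2]
{'cam': 'side', 'n': 651, 'tilt': 0.0018, 'z0': 0.1563, 'smin': -0.1882, 'smax': 0.1692, 'lat': -0.001, 'yaw': -0.0041}
{'cam': 'top', 'n': 380, 'tilt': 0.0052, 'z0': 0.1555, 'smin': -0.1903, 'smax': 0.1659, 'lat': 0.0012, 'yaw': -0.0002}
t 25.25 tcp [0.4923 0.1059 0.2488] s,l 0.0501 -0.1054 F [ 0.3  1.1 -0.7]
```

```bash
python3 -m jog '[{"gripper":0.4,"dx":0.006,"dy":-0.045,"dz":-0.02,"rx":0,"ry":0,"rz":-6},{"gripper":0.4,"dx":0.0112,"dy":-0.091,"dz":-0.05,"rx":0,"ry":0,"rz":-11},{"gripper":0.4,"dx":0.0112,"dy":-0.091,"dz":-0.09,"rx":0,"ry":0,"rz":-11},{"gripper":0.4,"dx":0.0112,"dy":-0.091,"dz":-0.12,"rx":0,"ry":0,"rz":-11},{"gripper":0.4,"dx":0.0112,"dy":-0.091,"dz":-0.12,"rx":0,"ry":0,"rz":-11}]'
python3 - <<'E'
from h import *
print(get_obs()['eef_pos'])
s=snap('side')['pixels'][175:295,280:420];t=snap('top')['pixels'][225:345,240:380]
cv2.imwrite('pics/f.png',np.hstack([cv2.resize(s,(400,343)),cv2.resize(t,(400,343))]))
E
```

```text
t: 25.75
eef_pos: [0.5009, 0.0142, 0.1252]
tool_rot: [0.704, 0.0, 0.71, -0.001]
contact_force: [-0.7, 0.3, 0.0]
gripper_width: 0.601
[0.5009239  0.01421787 0.12524637]
```

View pics/f.png

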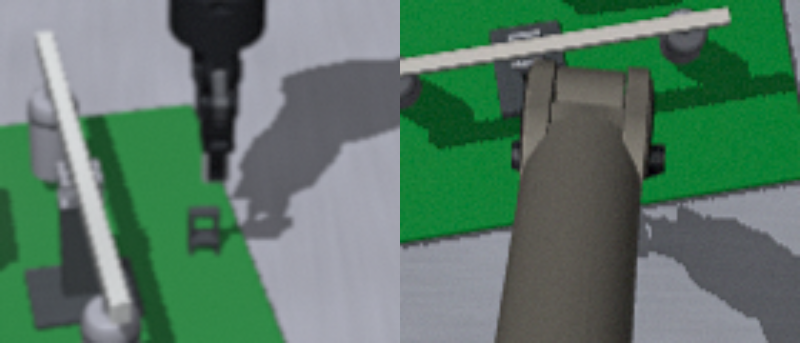

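```bash
python3 -m jog '[{"gripper":0.4,"dx":0,"dy":0,"dz":-0.03,"rx":0,"ry":0,"rz":0},{"gripper":0.4,"dx":0,"dy":0,"dz":-0.06,"rx":0,"ry":0,"rz":0},{"gripper":0.4,"dx":0,"dy":0,"dz":-0.078,"rx":0,"ry":0,"rz":0},{"gripper":0.4,"dx":0,"dy":0,"dz":-0.078,"rx":0,"ry":0,"rz":0}]'
python3 -m jog '[{"gripper":1,"dx":0,"dy":0,"dz":0,"rx":0,"ry":0,"rz":0},{"gripper":1,"dx":0,"dy":0,"dz":0,"rx":0,"ry":0,"rz":0},{"gripper":1,"dx":0,"dy":0,"dz":0,"rx":0,"ry":0,"rz":0},{"gripper":1,"dx":0,"dy":0,"dz":0,"rx":0,"ry":0,"rz":0},{"gripper":1,"dx":0,"dy":0,"dz":0,"rx":0,"ry":0,"rz":0}]' 25
```

```text
t: 26.25
eef_pos: [0.5036, 0.0142, 0.0507]
tool_rot: [0.707, 0.001, 0.707, -0.001]
contact_force: [-0.2, -0.6, 0.4]
gripper_width: 0.603
t: 26.75
eef_pos: [0.5046, 0.0134, 0.0522]
tool_rot: [0.708, 0.002, 0.706, -0.001]
contact_force: [-0.4, 0.7, 8.4]
gripper_width: 0.114
```

```bash
python3 -m jog '[{"gripper":1,"dx":0,"dy":0,"dz":0.03,"rx":0,"ry":0,"rz":0},{"gripper":1,"dx":0,"dy":0,"dz":0.08,"rx":0,"ry":0,"rz":0},{"gripper":1,"dx":0,"dy":0,"dz":0.13,"rx":0,"ry":0,"rz":2},{"gripper":1,"dx":0.01,"dy":0.006,"dz":0.17,"rx":0,"ry":0,"rz":5},{"gripper":1,"dx":0.04,"dy":0.025,"dz":0.17,"rx":0,"ry":0,"rz":10},{"gripper":1,"dx":0.07,"dy":0.043,"dz":0.17,"rx":0,"ry":0,"rz":10.6},{"gripper":1,"dx":0.09,"dy":0.056,"dz":0.17,"rx":0,"ry":0,"rz":10.6},{"gripper":1,"dx":0.1013,"dy":0.0623,"dz":0.17,"rx":0,"ry":0,"rz":10.6},{"gripper":1,"dx":0.1013,"dy":0.0623,"dz":0.165,"rx":0,"ry":0,"rz":10.6},{"gripper":1,"dx":0.1013,"dy":0.0623,"dz":0.165,"rx":0,"ry":0,"rz":10.6}]'
python3 - <<'E'
from h import *
o=get_obs();w=o['eef_pos'][:2]-E0;print(o['eef_pos'],w@u,w@n,o['tool_rot'],o['contact_force'],o['gripper_width'])
im=[]
for c in ['side','top']:
    d=read_camera(c);P=pts(d,np.ones((480,640),bool));w=P[:,:2]-E0;s=w@u;l=w@n
    k=(abs(s)<.03)&(abs(l)<.03)&(P[:,2]>.13)&(P[:,2]<.23)
    for z in np.arange(.13,.23,.006):
        j=k&(P[:,2]>=z)&(P[:,2]<z+.006)
        if j.sum()>3: print(c,z.round(3),j.sum(),'l',np.percentile(l[j],[3,50,97]).round(4),'s',np.percentile(s[j],[3,50,97]).round(4))
    print(bar(c))
    if c=='side': p=d['pixels'][205:275,275:345]
    im.append(p)
cv2.imwrite('pics/g.png',cv2.resize(im[0],(600,600),interpolation=2))
E
```

```text
t: 27.75
eef_pos: [0.6034, 0.0743, 0.2148]
tool_rot: [0.703, -0.064, 0.705, 0.063]
contact_force: [-0.6, -0.7, -0.7]
gripper_width: 0.111
[0.60337503 0.07426816 0.21482923] -0.0009201970779403655 -0.0018197636420293668 [ 0.70336435 -0.06398174  0.70509749  0.06342281] [-0.60113951 -0.66913277 -0.68619381] 0.11142581387114515
side 0.13 15 l [-0.0158  0.0077  0.0149] s [-0.0154  0.0135  0.0215]
side 0.136 37 l [-0.0167  0.006   0.0149] s [-0.0256  0.0135  0.0176]
side 0.142 56 l [-0.0164  0.0056  0.0149] s [-0.0133  0.0035  0.0196]
side 0.148 12 l [-0.0069  0.0052  0.0056] s [-0.0264 -0.0042  0.0251]
side 0.154 95 l [-0.0079 -0.0013  0.0052] s [-0.0265  0.003   0.0293]
side 0.178 14 l [-0.016   0.0058  0.0092] s [-0.006   0.0088  0.0115]
side 0.184 21 l [-0.0163 -0.0014  0.009 ] s [-0.0103  0.0084  0.0128]
side 0.19 30 l [-0.0161 -0.0005  0.009 ] s [0.0034 0.0075 0.0122]
side 0.196 20 l [-0.015   0.      0.0088] s [0.0044 0.0102 0.0145]
side 0.202 25 l [-0.0159 -0.0001  0.009 ] s [0.0018 0.0122 0.018 ]
side 0.208 31 l [-0.0164 -0.0006  0.0093] s [-0.0034  0.0122  0.0201]
side 0.214 37 l [-0.0166 -0.0027  0.0088] s [-0.0026  0.0125  0.0203]
side 0.22 29 l [-0.0151 -0.0047  0.0078] s [-0.0037  0.0153  0.0196]
side 0.226 17 l [-0.0139 -0.0023  0.0046] s [0.0032 0.0163 0.0207]
{'cam': 'side', 'n': 578, 'tilt': 0.003, 'z0': 0.1562, 'smin': -0.1896, 'smax': 0.1701, 'lat': -0.0008, 'yaw': -0.0064}
{'cam': 'top', 'n': 370, 'tilt': 0.0006, 'z0': 0.1554, 'smin': -0.1901, 'smax': 0.167, 'lat': 0.0004, 'yaw': -0.0067}
```

View pics/g.png

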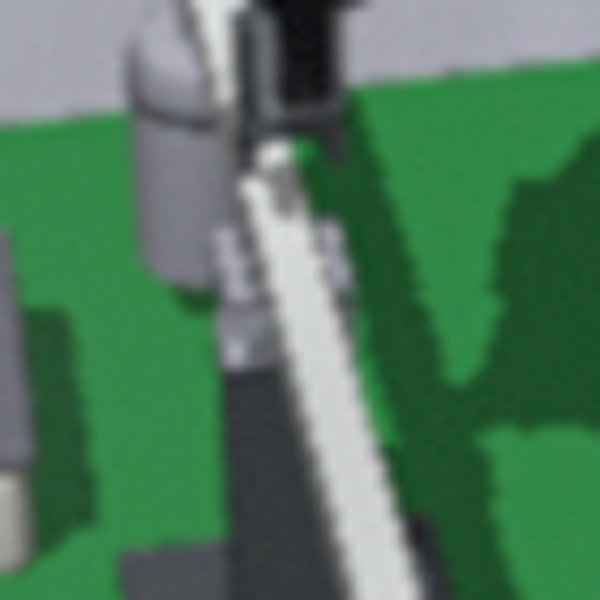

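```bash
python3 -m jog '[{"gripper":1,"dx":0,"dy":0,"dz":0,"rx":0,"ry":0,"rz":0},{"gripper":1,"dx":0,"dy":0,"dz":0,"rx":0,"ry":0,"rz":0}]' >/dev/null
cat > clipm.py <<'E'
from h import *
o=get_obs();w=o['eef_pos'][:2]-E0;print(o['t'],o['eef_pos'],'s',w@u,'l',w@n,o['contact_force'],o['gripper_width'])
c='side'
d=read_camera(c);P=pts(d,np.ones((480,640),bool));w=P[:,:2]-E0;s=w@u;l=w@n
k=(abs(s)<.03)&(abs(l)<.03)
for a,b,t in((.132,.145,'cheeks'),(.153,.158,'bar'),(.162,.172,'z162'),(.172,.18,'z172'),(.18,.2,'z180')):
    j=k&(P[:,2]>=a)&(P[:,2]<b)
    if j.sum()>3: print(t,j.sum(),'l',np.percentile(l[j],[2,98]).round(4),'mid',np.percentile(l[j],[2,98]).mean().round(4),'s',np.percentile(s[j],[3,50,97]).round(4))
E
python3 clipm.py
```

```text
28.15 [0.60455683 0.07508391 0.2160223 ] s -0.0003297996422431337 l -0.0005106744636073035 [ 0.31151395  0.27509424 -0.34217876] 0.10972813170121143
cheeks 88 l [-0.0167  0.0149] mid -0.0009 s [-0.0193  0.0098  0.0223]
bar 92 l [-0.0076  0.0053] mid -0.0011 s [-0.0283  0.0023  0.0286]
z180 71 l [-0.0143  0.0109] mid -0.0017 s [0.0016 0.0097 0.0134]
```

```bash
python3 -m jog '[{"gripper":1,"dx":0.0006,"dy":0.0003,"dz":-0.01,"rx":0,"ry":0,"rz":0},{"gripper":1,"dx":0.0006,"dy":0.0003,"dz":-0.018,"rx":0,"ry":0,"rz":0},{"gripper":1,"dx":0.0006,"dy":0.0003,"dz":-0.021,"rx":0,"ry":0,"rz":0},{"gripper":1,"dx":0.0006,"dy":0.0003,"dz":-0.024,"rx":0,"ry":0,"rz":0},{"gripper":1,"dx":0.0006,"dy":0.0003,"dz":-0.026,"rx":0,"ry":0,"rz":0},{"gripper":1,"dx":0.0006,"dy":0.0003,"dz":-0.026,"rx":0,"ry":0,"rz":0}]'
python3 -c "
from h import *;rep()"; python3 clipm.py
```

```text
t: 28.8
eef_pos: [0.6053, 0.0756, 0.1896]
tool_rot: [0.704, -0.064, 0.704, 0.064]
contact_force: [0.4, 0.0, -1.0]
gripper_width: 0.114
{'cam': 'side', 'n': 499, 'tilt': 0.0022, 'z0': 0.1563, 'smin': -0.1891, 'smax': 0.1698, 'lat': -0.0001, 'yaw': -0.0117}
{'cam': 'top', 'n': 349, 'tilt': 0.0032, 'z0': 0.1564, 'smin': -0.1899, 'smax': 0.166, 'lat': 0.0002, 'yaw': -0.0037}
t 28.9 tcp [0.6055 0.0756 0.1899] s,l 0.0 0.0005 F [0.  0.2 0. ]
28.9 [0.60546192 0.07560421 0.18993908] s 1.960443669197087e-05 l 0.00047314199715447385 [0.00486983 0.15453787 0.04325216] 0.10721679664608477
cheeks 72 l [-0.0168  0.0151] mid -0.0009 s [-0.0127  0.0103  0.0253]
bar 57 l [-0.0114  0.0108] mid -0.0003 s [0.0017 0.0151 0.0296]
z162 45 l [-0.0136  0.0118] mid -0.0009 s [0.0038 0.0098 0.0137]
z172 24 l [-0.0133  0.0122] mid -0.0005 s [0.0043 0.0118 0.0194]
z180 102 l [-0.0138  0.0116] mid -0.0011 s [-0.0023  0.0155  0.0225]
```

```bash
python3 -m jog '[{"gripper":1,"dx":0,"dy":0,"dz":-0.002,"rx":0,"ry":0,"rz":0},{"gripper":1,"dx":0,"dy":0,"dz":-0.004,"rx":0,"ry":0,"rz":0},{"gripper":1,"dx":0,"dy":0,"dz":-0.0045,"rx":0,"ry":0,"rz":0},{"gripper":1,"dx":0,"dy":0,"dz":-0.0045,"rx":0,"ry":0,"rz":0}]'|grep -E 'eef|force'; python3 q.py
python3 -m jog '[{"gripper":1,"dx":0,"dy":0,"dz":-0.0007,"rx":0,"ry":0,"rz":0},{"gripper":1,"dx":0,"dy":0,"dz":-0.0007,"rx":0,"ry":0,"rz":0}]'|grep -E 'eef|force'; python3 q.py;python3 q.py
```

```text
eef_pos: [0.6053, 0.0756, 0.1852]
contact_force: [1.4, -0.5, 0.1]
  tilt 0.0035 smin -0.1899 s 0.0001 Fu -0.1 -0.6 29.4
eef_pos: [0.6053, 0.0756, 0.1846]
contact_force: [-0.4, 0.6, -0.7]
  tilt 0.0025 smin -0.1902 s 0.0001 Fu 0.2 0.3 29.65
  tilt -0.0025 smin -0.1895 s 0.0001 Fu 0.8 0.4 29.7
```

```bash
python3 -m jog '[{"gripper":1,"dx":0,"dy":0,"dz":-0.0007,"rx":0,"ry":0,"rz":0},{"gripper":1,"dx":0,"dy":0,"dz":-0.0007,"rx":0,"ry":0,"rz":0}]'|grep -E 'eef|force'; python3 q.py;python3 q.py
python3 -m jog '[{"gripper":1,"dx":0,"dy":0,"dz":-0.0005,"rx":0,"ry":0,"rz":0},{"gripper":1,"dx":0,"dy":0,"dz":-0.0005,"rx":0,"ry":0,"rz":0}]'|grep -E 'eef|force'; python3 q.py;python3 q.py
```

```text
eef_pos: [0.6055, 0.0756, 0.1843]
contact_force: [-1.3, 0.3, 3.9]
  tilt 0.0029 smin -0.1904 s 0.0001 Fu 0.6 4.4 29.95
  tilt 0.0014 smin -0.1901 s 0.0001 Fu 0.2 4.2 30.0
eef_pos: [0.6056, 0.0756, 0.1842]
contact_force: [-3.5, -0.8, 7.6]
  tilt 0.0062 smin -0.1888 s 0.0 Fu 0.1 8.1 30.25
  tilt 0.0011 smin -0.1899 s 0.0 Fu 0.8 6.7 30.3
```

```bash
python3 -m jog '[{"gripper":1,"dx":0,"dy":0,"dz":0.0008,"rx":0,"ry":0,"rz":0},{"gripper":1,"dx":0,"dy":0,"dz":0.0008,"rx":0,"ry":0,"rz":0}]'|grep -E 'force'; python3 q.py
python3 -m jog '[{"gripper":0.84,"dx":0,"dy":0,"dz":0.0008,"rx":0,"ry":0,"rz":0},{"gripper":0.8,"dx":0,"dy":0,"dz":0.0008,"rx":0,"ry":0,"rz":0},{"gripper":0.7,"dx":0,"dy":0,"dz":0.0008,"rx":0,"ry":0,"rz":0},{"gripper":0.7,"dx":0,"dy":0,"dz":0.0008,"rx":0,"ry":0,"rz":0}]'; python3 q.py;python3 q.py
```

```text
contact_force: [-1.2, -0.0, 3.3]
  tilt 0.0037 smin -0.1898 s 0.0001 Fu 0.0 3.4 30.55
t: 30.95
eef_pos: [0.6052, 0.0756, 0.1848]
tool_rot: [0.704, -0.064, 0.704, 0.064]
contact_force: [0.2, 0.0, -0.3]
gripper_width: 0.303
  tilt 0.0025 smin -0.1898 s 0.0001 Fu 0.3 -0.2 31.0
  tilt 0.0025 smin -0.1894 s 0.0 Fu -0.4 -0.6 31.05
```

Released, still level. Lift straight up, move away, check.

```bash
python3 -m jog '[{"gripper":0.7,"dx":0,"dy":0,"dz":0.01,"rx":0,"ry":0,"rz":0},{"gripper":0.7,"dx":0,"dy":0,"dz":0.03,"rx":0,"ry":0,"rz":0},{"gripper":0.7,"dx":0,"dy":0,"dz":0.07,"rx":0,"ry":0,"rz":0},{"gripper":0.7,"dx":-0.02,"dy":0,"dz":0.11,"rx":0,"ry":0,"rz":0},{"gripper":0.7,"dx":-0.06,"dy":0.02,"dz":0.14,"rx":0,"ry":0,"rz":0},{"gripper":0.7,"dx":-0.1,"dy":0.05,"dz":0.14,"rx":0,"ry":0,"rz":0},{"gripper":0.7,"dx":-0.13,"dy":0.09,"dz":0.14,"rx":0,"ry":0,"rz":0},{"gripper":0.7,"dx":-0.15,"dy":0.13,"dz":0.14,"rx":0,"ry":0,"rz":0},{"gripper":0.7,"dx":-0.15,"dy":0.17,"dz":0.14,"rx":0,"ry":0,"rz":0},{"gripper":0.7,"dx":-0.15,"dy":0.2,"dz":0.14,"rx":0,"ry":0,"rz":0}]'
python3 -m jog '[{"gripper":0.7,"dx":0,"dy":0,"dz":0,"rx":0,"ry":0,"rz":0},{"gripper":0.7,"dx":0,"dy":0,"dz":0,"rx":0,"ry":0,"rz":0},{"gripper":0.7,"dx":0,"dy":0,"dz":0,"rx":0,"ry":0,"rz":0},{"gripper":0.7,"dx":0,"dy":0,"dz":0,"rx":0,"ry":0,"rz":0}]'>/dev/null
python3 - <<'E'
from h import *
rep();rep()
for c in ['side','top']:
    d=read_camera(c);P=pts(d,np.ones((480,640),bool));w=P[:,:2]-E0;s=w@u;l=w@n
    j=(abs(s)<.04)&(abs(l)<.03)&(P[:,2]>.164)&(P[:,2]<.21);q=P[j]
    if len(q): print(c,len(q),'z',q[:,2].max(),'s',np.percentile(s[j],[3,50,97]).round(4),'l',np.percentile(l[j],[3,50,97]).round(4))
    for t in['tub','plates','bottle']:
        r=cut_out(c,t)
        if r: print(t,np.median(pts(d,r[0]['mask']),0).round(3))
    if c=='side': cv2.imwrite('pics/z.png',cv2.resize(d['pixels'][170:300,240:390],(692,600),interpolation=2))
E
```

```text
t: 32.05
eef_pos: [0.4542, 0.2784, 0.3263]
tool_rot: [0.705, -0.064, 0.704, 0.066]
contact_force: [0.7, -0.5, 0.1]
gripper_width: 0.298
{'cam': 'side', 'n': 599, 'tilt': 0.0017, 'z0': 0.1564, 'smin': -0.1893, 'smax': 0.1706, 'lat': -0.001, 'yaw': -0.0044}
{'cam': 'top', 'n': 535, 'tilt': 0.001, 'z0': 0.1556, 'smin': -0.1889, 'smax': 0.1675, 'lat': 0.0005, 'yaw': -0.0044}
t 32.55 tcp [0.4557 0.2746 0.3252] s,l 0.2226 -0.1112 F [0.5 0.4 0.4]
{'cam': 'side', 'n': 607, 'tilt': 0.0016, 'z0': 0.1564, 'smin': -0.1895, 'smax': 0.1701, 'lat': -0.001, 'yaw': -0.004}
{'cam': 'top', 'n': 533, 'tilt': 0.0074, 'z0': 0.1562, 'smin': -0.1889, 'smax': 0.167, 'lat': 0.0004, 'yaw': -0.0075}
t 32.65 tcp [0.4555 0.275  0.3251] s,l 0.2231 -0.1112 F [-0.3 -0.1  0.3]
side 92 z 0.19210241204253353 s [-0.0032  0.0043  0.0103] l [-0.0128  0.0007  0.0116]
tub [0.716 0.034 0.062]
plates [0.545 0.518 0.045]
bottle [ 0.562 -0.471  0.092]
top 54 z 0.1956876199561115 s [-0.0075  0.0005  0.0085] l [-0.0127 -0.0012  0.0124]
plates [0.561 0.536 0.045]
bottle [ 0.557 -0.481  0.125]
```

View pics/z.png

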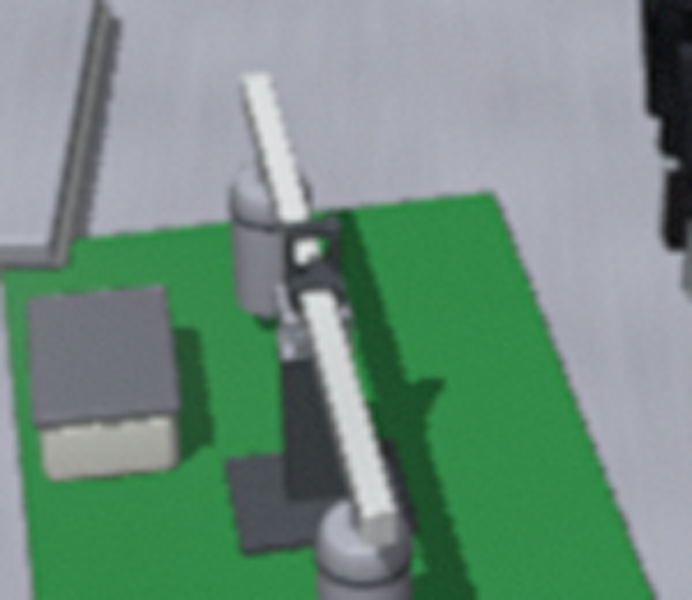

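```bash
python3 -c "
from station import *;print(hand_in())"
```

```text
the job is handed in; nothing more can be done
None
```

The bar is balanced level on the knife edge with the clip seated astride it, and I handed the job in at about 33 s with the arm well clear.

**Balancing:** I slid the bar through the saddle by pushing on its end faces with the closed fingertips. Forces stayed at about 6 N or less in the readings, and I let it go after each push to read the tilt. I overshot once by about 2 mm and pushed it back from the other end. It then stuck at about -0.02 rad, apparently from friction at the knife edge, so I touched the end lightly to bring it level before letting go. Since then it has stayed level by itself.

**Clip:** I gripped the clip by its bail and lowered it onto the bar until it met light contact, about 8 N, at the expected height. Then I opened the fingers and lifted straight off.

**Last checks:**

| Check | Result |
|---|---|
| Bar tilt | About 0.002 rad in the side view; 0.001 and 0.007 rad in the top view, which is the noisier one |
| Clip position along the bar | Within about 1 mm of the edge point in the top view |
| Clip top height | 192 mm (side) and 196 mm (top), against 189 mm expected |
| Canisters | Clear of the board, worked out from the bar being level (about 22 mm) |
| Tub, plates and bottle | Unmoved in the side view |

**Less certain:**
- The networks did not find the tub in the last top picture. They put the plates about 2 cm off there, probably because the arm was partly in the way.
- Because of that friction, the bar may sit up to about 1 mm from its true balance point.

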